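Load a bar in the lever collet

ROBOT

A 6-joint arm with a two-finger parallel gripper is mounted at the origin on a cart in front of the work surface, level with it; the furniture and walls round the work are solid. World frame = base frame: x ahead of the robot, y to its left, z up, the work surface at z = 0. Lengths are in m, angles in rad, forces in N, time in s.
With the tool pointing down it reaches from about 0.275 to 0.75 m from the base axis. Payload 10.2 kg.
Tool frame: the origin (TCP) lies on the centre line of the jaws, within the pads' length; the fingertips stand manip.tips_ahead ahead of it and the grasp point (between the pads) is the TCP (manip.tips_ahead is the distance from the TCP to the fingertips, in m); z points along the fingers, x is the direction in which the jaws open and shut, and the axes are right-handed (so a half turn about z gives the same grasp; the last joint's range is limited). The gripper opens to 85 mm and grips with 20 to 120 N. Pads are 22 mm wide; open, the fingers measure 114 mm over their backs; the gripper's body (76 mm by 85 mm) begins 54 mm behind the grasp point. The pads swing forward as they close: fully open they stand 13 mm farther back than shut.
Start: joints at [0.926, 0.313, 1.498, -0, 1.331, -0.223], TCP at [0.215, 0.479, 0.219] pointing down, gripper open.
Joint ranges: [-2.94, 2.94], [-0.97, 2.17], [0.19, 2.56], [-1.23, 4.37], [0.02, 3.11], [-2.88, 2.88]. Speed limits (rad/s): [2.39, 2.39, 3.01, 3.14, 3.14, 3.14].

INTERFACE

Orientations are given as a rotation vector (axis times angle).
In Python, from bench import manip gives the robot as it stands.
- The arm moves only by the tool play_rows, never from a script. Its argument "steps" is one flat list of numbers, 4 for each row, row after row: the shift along the tool's x, y, z in units of 25 mm (1.0 is 25 mm), then the turn about the tool's z in units of 10 degrees (1.0 is 10 degrees). A call has 1 to 5 rows; each row shifts and turns the commanded pose from where the row before left it, along the tool's axes as they then stand; what a row does not reach is not made up. A row lasts 1/8 s, in which the tool goes at most 62.5 mm and 10.7 degrees, less where a joint would pass 70% of its speed; a pose out of reach is approached as far as the arm can. A call is refused whole if a number of a shift passes 1 or a number of a turn 1, either way. A call with a gripper value outside its range is refused whole. "hand" is the opening, from 0 (shut) to 1 (fully open), set as the call begins (left out, the last holds). The fingers move at their own pace and stop on an object; "force" is the grip in N (left out, the last holds). Time passes only in rows, so rows that do not move let the fingers close. It gives the time, the measured TCP pose, the force and the opening at its end, in the units of the state.
- manip.observe(): the state, without advancing time (a new reading comes with each control period).
- manip.camera(name): name is "scene" or "side" or "wrist"; returns a dict with "color" (400x640x3 uint8, red, green, blue), "vertical_fov" (degrees; the focal length in pixels is half the picture's height over the tangent of half this angle, whatever the lens; pixels are square), "cx", "cy" (the principal point, pixels), "k1" (the pictures are not rectified: a ray, as slopes to the right and down, at radius r is drawn at 1 + k1 r^2 times it, then the intrinsics apply), "rvec" (rotation vector, rad) and "tvec" (3), from world to camera coordinates, as OpenCV has them. Camera axes: x right, y down, z forward; pixel columns grow to the right and rows downward; lengths in m; the calibration is good to about 2 mm. A picture is of the moment at which its call begins. There is no depth.
- manip.finish_job(): hands the job in, once; it reports no verdict.
The state is a dict: "t": time; "qpos": joint angles; "dq": joint speeds; "joint_efforts": joint torques, N m; "tool_pos": TCP position; "ee_rot": TCP orientation; "contact_force": force on the tool from outside, world axes, zero at the start; "ft_torque": the same for the moment, N m; "finger_gap": finger opening in m.
Only numpy, scipy, OpenCV 4.12 (cv2) and the standard library are available. Lean on these libraries where they do the work, as an engineer would, in place of code of your own. Each camera call takes 0.05 s, during which the arm holds its last target.

TASK

The collet fixture on the bench has been left half shut: swing its lever fully open, then take the thinnest of the three bars from the wooden rack and feed it along the fixture's two V rests, through the guide plate and the open collet, until its end is up against the depth stop. Then swing the lever fully shut to clamp it. Leave the other two bars in the rack, and do not knock over or shift the spray can or the two small cartons standing close beyond the fixture and the rack.

Things in the scene. Friction and masses are not known exactly. Their poses are not given: they have to be found in the camera images.
- collet_fixture: Fixed steel fixture on a grey base plate (70 mm wide, 12 thick, y -150 to +112 mm). Origin on the bench under the feed axis; +y is the feed direction (to the depth stop), x across, z up. The feed axis is x = 0, z = 50 mm. Along +y: rear V rest, front V rest, guide plate, collet head, stop. Between the rests (y -130 to -40 mm) it is clear down to the base plate.
- rear_rest (a point): Point on the feed axis over the middle of the rear V rest: 15 mm long along y, shallow V with 30 degree flanks, 16 mm wide in all, highest at z = 45 mm. Carries a 16 mm bar with its axis on the feed axis. 137.5 mm behind (-y of) the fixture's origin.
- front_rest (a point): Point on the feed axis over the middle of the front V rest: 20 mm long along y, V with 45 degree flanks, 28 mm wide, highest at z = 53 mm. Carries a 16 mm bar with its axis on the feed axis. 30 mm behind (-y of) the fixture's origin.
- guide_mouth (a point): Centre of the near end of the guide plate's bore, on the feed axis, 8 mm +y of the fixture's origin; bore 19 mm with a chamfer, plate 12 mm thick along y, 50 mm wide, top at z = 74 mm.
- collet_center (a point): Centre of the collet on the feed axis, 48 mm +y of the fixture's origin. Head 28 mm long along y, 58 mm wide, top at z = 86 mm under the lever. Three steel jaws leave 20 mm free when the lever is fully open and close just onto a 16 mm bar when it is fully shut.
- collet_lever (a joint): Lever on the collet head, turning about a vertical axis: 0 = fully open, 1.2 = fully shut (rad), starts half shut (0.45 to 0.85). Growing = anticlockwise from above. Dry friction 0.3 N m, about 4 N at the knob; stays where left. In the fixture's frame the arm points from the pivot along (-cos a, sin a), a = 0.873 rad minus the joint value.
- lever_knob (a point): Middle of the upright round black grip on the lever's end, 16 mm across, 36 mm tall (z = 88 to 124 mm, this point at 108 mm). It moves on a circle of 85 mm radius about lever_pivot. The lever's arm is a 10 mm rod at z = 92 mm.
- lever_pivot (a point): Point on the lever's vertical turning axis at the height of its arm (z = 92 mm), over the collet head, 48 mm +y of the fixture's origin.
- stop_face (a point): Centre of the depth stop's flat face (18 mm across) on the feed axis, which the bar's end must touch; axes as the fixture's. The stop is rigid and fixed; its place varies, 72 to 92 mm +y of the fixture's origin. Its post is 24 mm wide, top at z = 76 mm.
- thin_bar_center (a point): Centre of the thinnest bar: round plain steel, 16 mm diameter, 170 mm long, 0.2 to 0.35 kg, ends rounded 2 mm; its y axis runs along the bar (either end may lead). It lies in one of the rack's three places, underside at z = 30 mm, and can roll up to 7 mm sideways there.
- thick_bar_center (a point): Centre of the thick round steel bar, 25 mm diameter, 150 mm long, along its y axis; in the rack, to be left there.
- hex_bar_center (a point): Centre of the hexagonal steel bar, 22 mm across flats, 160 mm long, along its y axis; in the rack, to be left there.
- stock_rack: Fixed wooden rack, 150 mm (x) by 110 mm (y), origin under its centre. Two rails along x at y = -45 and +45 mm (14 mm wide) carry three bars, which lie along y at x = -50, 0, +50 mm on floors at z = 30 mm; blocks between them rise to z = 38 mm. Between the rails it is clear down to z = 10 mm. Which bar is in which place varies.
- lube_can: Standing spray can, 52 mm diameter, 173 mm tall, origin under its centre; bystander, leave it alone.
- pbox_e: Small brown carton, 56 x 70 mm, 66 mm tall, beyond the fixture, origin under its centre; bystander, leave it alone.
- pbox_d: Small brown carton, 61 x 85 mm, 51 mm tall, beyond the rack, origin under its centre; bystander, leave it alone.

How it is judged:
By the outcome, as a careful person would: the job done as asked, in the order asked, and still so for the second after the job is handed in, with the robot touching nothing.
It also fails if it takes over 70 s, if anything falls off the work surface, if the arm or the gripper's body presses on something with over 40 N, if the wrist force passes 120 N, or if a joint passes its speed limit or range.

## Working session

There is one attempt and no reset: what is moved stays moved. The work goes in short steps, Python scripts to look and compute and a tool call to move; the robot and the scene stay as the last step left them, time stands still between calls to the robot, and variables do not carry over. Pictures are saved under pics/ and viewed, and the job is handed in when it is done.

Besides the shell and the picture viewer there is one more tool, called after "Call:" as a command line: name --argument value ..., lists and objects as JSON in quotes. play_rows: Moves the arm, as the interface text tells. Its arguments: {"type":"object","properties":{"steps":{"type":"array"},"hand":{"type":"number"},"force":{"type":"number"}},"required":["steps"]}

```bash
mkdir -p pics; ls
cat > h.py <<'E'
import numpy as np, cv2
from bench import manip
def cam(n,f=None):
    c=manip.camera(n)
    if f: cv2.imwrite('pics/'+f,cv2.cvtColor(c['color'],cv2.COLOR_RGB2BGR))
    return c
def K(c):
    h=c['color'].shape[0]; f=h/2/np.tan(np.radians(c['vertical_fov'])/2)
    return np.array([[f,0,c['cx']],[0,f,c['cy']],[0,0,1.]]),np.array([c['k1'],0,0,0,0.])
def proj(c,P):
    k,d=K(c); return cv2.projectPoints(np.array(P,float).reshape(-1,1,3),np.array(c['rvec'],float),np.array(c['tvec'],float),k,d)[0].reshape(-1,2)
def ray(c,uv):
    k,d=K(c); s=cv2.undistortPoints(np.array(uv,float).reshape(-1,1,2),k,d).reshape(-1,2)
    R=cv2.Rodrigues(np.array(c['rvec'],float))[0]; t=np.array(c['tvec'],float).ravel()
    return -R.T@t, np.c_[s,np.ones(len(s))]@R
def onz(c,uv,z):
    o,D=ray(c,uv); return o+D*((z-o[2])/D[:,2])[:,None]
E
python3 - <<'E'
from h import *
s=manip.observe()
for k in s: print(k,np.round(s[k],4))
print(manip.tips_ahead)
for n in('scene','side','wrist'):
    c=cam(n,n+'0.png'); print(n,{k:np.round(v,4) for k,v in c.items() if k!='color'})
E
```

```text
pics
t 0.0
qpos [ 0.9256  0.3134  1.4985  0.      1.331  -0.2234]
dq [-0.0005  0.0017  0.0012  0.0004  0.0005  0.0001]
joint_efforts [-1.20000e-03 -4.12251e+01 -2.59745e+01 -3.00000e-04  4.20000e-03
  0.00000e+00]
tool_pos [0.2148 0.4787 0.2189]
ee_rot [ 2.6369e+00  1.7069e+00 -2.0000e-03]
contact_force [-0.0252  0.5553 -0.6387]
ft_torque [ 0.0334 -0.0265  0.0161]
finger_gap 0.0857
0.019
scene {'vertical_fov': np.float64(56.0572), 'cx': np.float64(317.7678), 'cy': np.float64(203.7393), 'k1': np.float64(-0.0225), 'rvec': array([ 0.6666, -2.7079,  1.0017]), 'tvec': array([0.5829, 0.1207, 0.8473])}
side {'vertical_fov': np.float64(48.2118), 'cx': np.float64(312.9041), 'cy': np.float64(201.0614), 'k1': np.float64(-0.117), 'rvec': array([ 0.1587, -2.7315,  1.4185]), 'tvec': array([ 0.5836, -0.0065,  1.0266])}
wrist {'vertical_fov': np.float64(59.9313), 'cx': np.float64(317.2934), 'cy': np.float64(198.381), 'k1': np.float64(-0.0551), 'rvec': array([-2.4203, -1.5681, -0.2328]), 'tvec': array([-0.5245, -0.0388,  0.38  ])}
```

View pics/scene0.png

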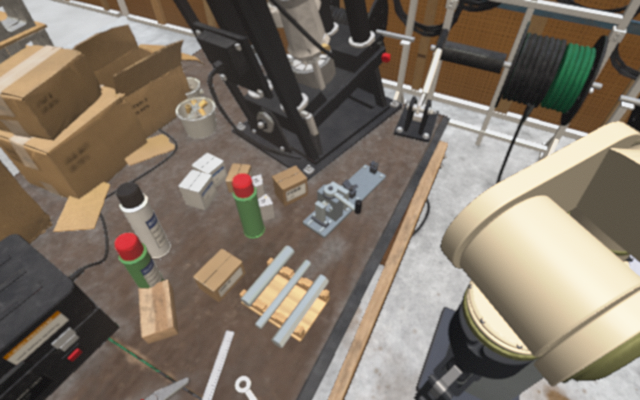

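View pics/side0.png

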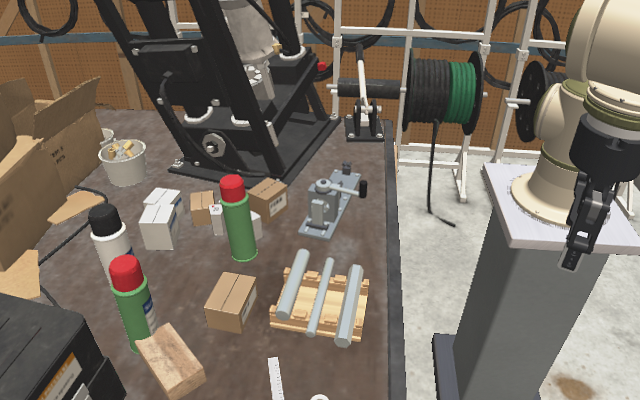

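View pics/wrist0.png

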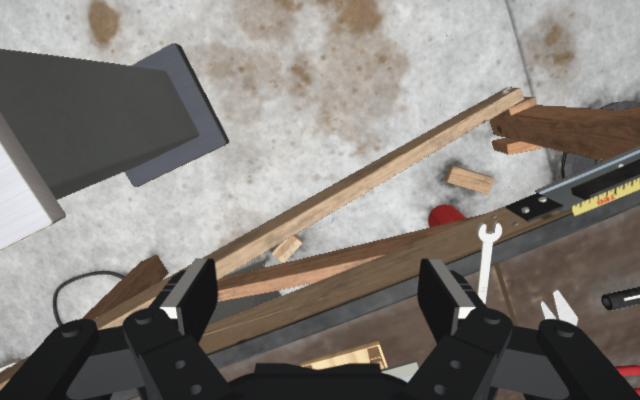

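Scene and side show the rack near (285,292)/(318,300), with the middle bar the thinnest. The fixture is near (345,198)/(332,203). I'll zoom in to measure.

Run:
```python
from h import *
for n,(x,y,w,h) in {'scene':(220,150,180,200),'side':(250,150,135,205)}.items():
    im=cv2.imread(f'pics/{n}0.png'); 
    s=min(800/w,600/h)
    print(n,s)
    cv2.imwrite(f'pics/{n}0z.png',cv2.resize(im[y:y+h,x:x+w],None,fx=s,fy=s,interpolation=cv2.INTER_CUBIC))
s=cam('scene');d=cam('side')
print(onz(s,[[285,292],[345,198],[360,207]],.03), onz(d,[[318,300],[332,203]],.03))
```

```text
scene 3.0
side 2.926829268292683
[[0.52814035 0.39060853 0.03      ]
 [0.52882891 0.10195567 0.03      ]
 [0.48403714 0.11171882 0.03      ]] [[0.53120122 0.40076236 0.03      ]
 [0.53164647 0.12090663 0.03      ]]
```

View pics/scene0z.png

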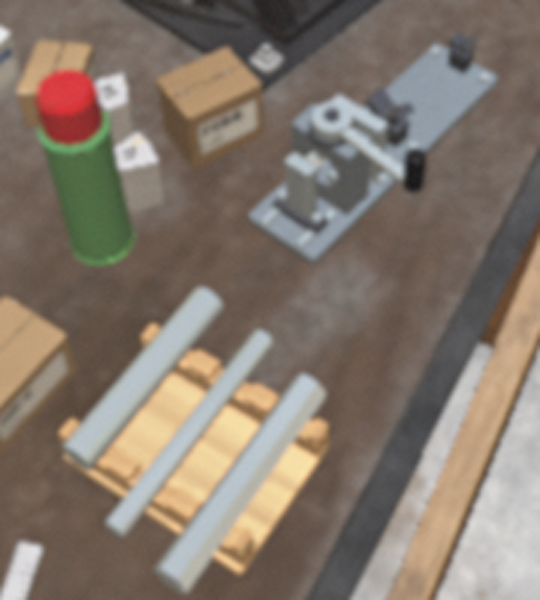

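View pics/side0z.png

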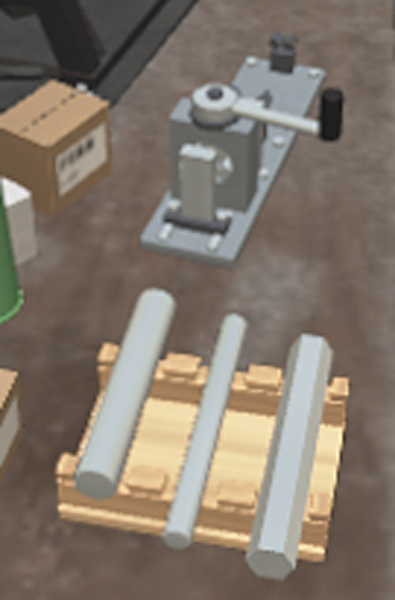

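```bash
cat >> h.py <<'E'
def tool():
    s=manip.observe(); return np.array(s['tool_pos']),cv2.Rodrigues(np.array(s['ee_rot'],float))[0]
E
python3 - <<'E'
from h import *
s=cam('scene');d=cam('side');w=cam('wrist')
p,R=tool(); print(np.round(R,3))
o,_=ray(w,[[0,0]]); Rw=cv2.Rodrigues(np.array(w['rvec'],float))[0]
print('wrist cam in tool',R.T@(o-p)); print(np.round(Rw@R,3))
print('bar ends scene',onz(s,[[307.3,263],[260,325]],.038))
f=2.9268
print('side',onz(d,[[250+235/f,150+322/f],[250+178/f,150+538/f]],.038))
z=lambda a:[[220+x/3,150+y/3] for x,y in a]
print('base corners scene: L near, R near, far right, far left',onz(s,z([(250,215),(313,258),(495,78),(437,45)]),.012))
print('knob top',onz(s,z([(415,155)]),.124),onz(d,[[250+331/f,150+93/f]],.124))
print('pivot', onz(s,z([(332,117)]),.1),onz(d,[[250+214/f,150+100/f]],.1))
E
```

```text
[[ 0.409  0.912 -0.   ]
 [ 0.912 -0.409 -0.   ]
 [-0.    -0.    -1.   ]]
wrist cam in tool [-0.00021777 -0.07403396 -0.15544666]
[[ 1.    -0.001 -0.   ]
 [ 0.001  0.957 -0.292]
 [ 0.001  0.292  0.957]]
bar ends scene [[0.51845524 0.31344147 0.038     ]
 [0.53184854 0.47528365 0.038     ]]
side [[0.51891496 0.30988471 0.038     ]
 [0.53368813 0.47749484 0.038     ]]
base corners scene: L near, R near, far right, far left [[ 0.5917009   0.2025115   0.012     ]
 [ 0.52719882  0.2169872   0.012     ]
 [ 0.47338571 -0.0334573   0.012     ]
 [ 0.53619015 -0.04913163  0.012     ]]
knob top [[0.46725942 0.1759286  0.124     ]] [[0.46869949 0.17617749 0.124     ]]
pivot [[0.54573691 0.14982742 0.1       ]] [[0.54788823 0.15627901 0.1       ]]
```

Call:
play_rows --steps '[-0.5,1,0,0,-0.5,1,0,0,-0.5,1,0,0,-0.5,1,0,0,-0.5,1,0,0]' --hand 0.5

```text
t: 1.02
tool_pos: [0.3039, 0.3701, 0.2195]
ee_rot: [-2.637, -1.707, -0.0]
contact_force: [-0.1, 0.4, -0.7]
finger_gap: 0.0426
```

Call:
play_rows --steps '[-0.5,1,0,0,-0.5,1,0,0,-0.5,1,0,0,-0.5,1,0,0,-0.5,1,0,0]'

```text
t: 1.65
tool_pos: [0.3924, 0.2619, 0.2196]
ee_rot: [-2.637, -1.707, -0.0]
contact_force: [-1.1, 1.3, 0.0]
finger_gap: 0.043
```

Run:
```python
from h import *
c=cam('wrist','w1.png'); s=manip.observe(); print(s['t'],s['tool_pos'],s['ee_rot'],s['qpos'],s['finger_gap'],s['contact_force'])
```

```text
1.7 [0.39405667 0.25995393 0.2194524 ] [2.63763218e+00 1.70428460e+00 2.08013548e-04] [ 3.34930293e-01  1.95904511e-01  1.64929520e+00 -1.23939447e-03
  1.29596649e+00 -8.12050053e-01] 0.042607217005525395 [ 0.66441481 -2.81273836 -0.0568901 ]
```

View pics/w1.png

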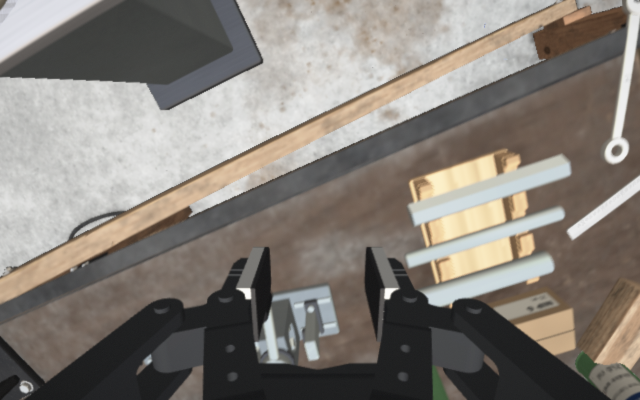

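The wrist view shows the rack clearly: hex at top, thin in the middle from (408,260) to (562,213), thick at the bottom. I'll measure the thin bar precisely from here.

Run:
```python
from h import *
w=cam('wrist','w2.png'); im=cv2.cvtColor(w['color'],cv2.COLOR_RGB2HSV)
m=((im[...,1]<40)&(im[...,2]>120)).astype(np.uint8)*255
m[:140]=0;m[300:]=0;m[:,:400]=0;m[:,590:]=0
n,l,st,ce=cv2.connectedComponentsWithStats(m)
for i in range(1,n):
    if st[i,4]>300:
        cnt=cv2.findContours((l==i).astype(np.uint8),0,1)[0][0]
        b=cv2.boxPoints(cv2.minAreaRect(cnt)); print(st[i],b.round(1).tolist()); print(onz(w,b,.038).round(4).tolist(),onz(w,[ce[i]],.038))
cv2.imwrite('pics/w2z.png',cv2.resize(cv2.imread('pics/w2.png')[140:320,390:600],None,fx=3,fy=3))
```

```text
[ 409  150  166   73 3877] [[408.70001220703125, 200.10000610351562], [568.9000244140625, 147.39999389648438], [576.5, 170.6999969482422], [416.29998779296875, 223.3000030517578]]
[[0.4604, 0.3324, 0.038], [0.4752, 0.5, 0.038], [0.5023, 0.5024, 0.038], [0.4877, 0.3311, 0.038]] [[0.4810421  0.41742303 0.038     ]]
[ 400  202  168   63 2732] [[395.3999938964844, 229.8000030517578], [565.7000122070312, 201.0], [571.7000122070312, 237.0], [401.5, 265.79998779296875]]
[[0.4854, 0.3085, 0.038], [0.5301, 0.4845, 0.038], [0.5742, 0.4824, 0.038], [0.5278, 0.3, 0.038]] [[0.52569391 0.38715245 0.038     ]]
[ 417  249  141   51 2814] [[416.79998779296875, 288.20001220703125], [552.5999755859375, 246.89999389648438], [559.0, 267.79998779296875], [423.1000061035156, 309.20001220703125]]
[[0.5612, 0.3061, 0.038], [0.5765, 0.4598, 0.038], [0.6055, 0.4612, 0.038], [0.5904, 0.3038, 0.038]] [[0.58262635 0.38705414 0.038     ]]
```

View pics/w2z.png

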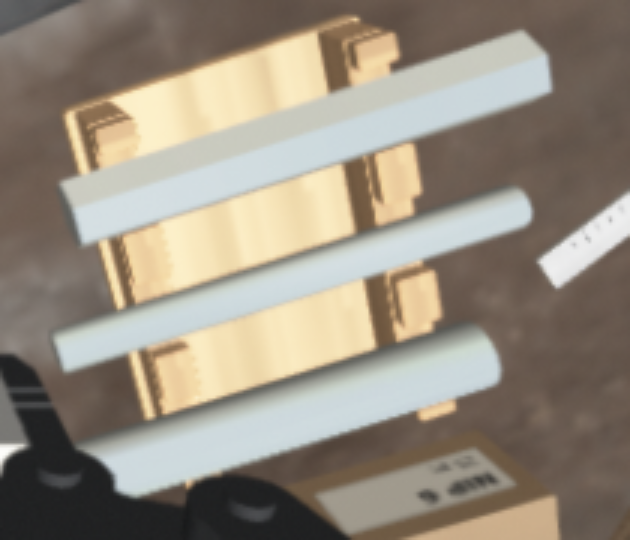

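Call:
play_rows --steps '[-0.45,1,0,-0.35,-0.45,1,0,-0.35,-0.45,1,0,0,-0.45,1,0,0,0,0,0,0]'

```text
t: 2.38
tool_pos: [0.471, 0.1862, 0.2192]
ee_rot: [-2.529, -1.863, 0.0]
contact_force: [-0.3, 0.0, -0.1]
finger_gap: 0.0424
```

Run:
```python
from h import *
w=cam('wrist','w3.png');s=manip.observe(); print(s['t'],s['tool_pos'],tool()[1].round(3))
o=[.468,.176]
print('knob pred',proj(w,[.468,.176,.124]), 'tcp',proj(w,s['tool_pos']))
```

```text
2.425 [0.47032223 0.18684149 0.21930296] [[ 0.296  0.955 -0.001]
 [ 0.955 -0.296  0.   ]
 [ 0.    -0.001 -1.   ]]
knob pred [[303.26136403 195.54796213]] tcp [[318.32612773 248.69066881]]
```

View pics/w3.png

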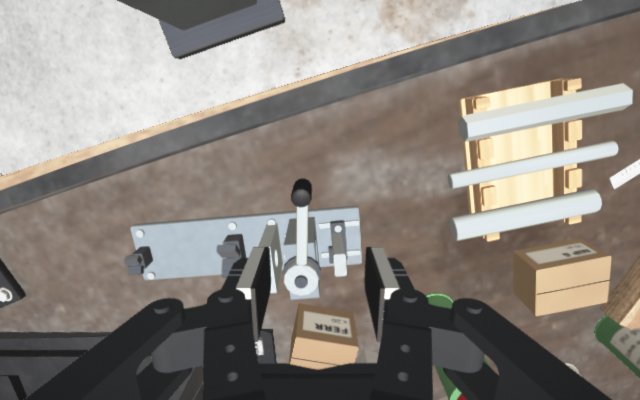

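Clear view: knob top near (302,186), pivot near (301,281), base plate from (131,227) to (361,265).

Run:
```python
from h import *
im=cv2.imread('pics/w3.png')
cv2.imwrite('pics/w3z.png',cv2.resize(im[165:310,120:380],None,fx=3,fy=3,interpolation=cv2.INTER_CUBIC))
```

```text
(no output)
```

View pics/w3z.png

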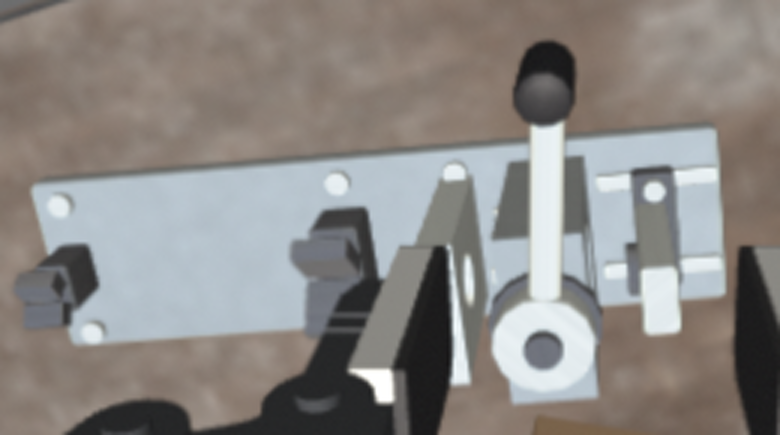

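Run:
```python
from h import *
# frozen camera parameters for w3 pose (arm has not moved)
w=cam('wrist'); s=cam('scene'); sd=cam('side')
z=lambda a:np.array([[120+(x+.0)/3,165+y/3] for x,y in a])
C=onz(w,z([(33,184),(716,127),(725,296),(75,345)]),.012)[:,:2]
L=np.array([[-35,-150],[-35,112],[35,112],[35,-150]])/1e3
A,_=cv2.estimateAffinePartial2D(L,C); 
th=np.arctan2(A[1,0],A[0,0]); sc=np.hypot(A[0,0],A[1,0]); print('yaw',np.degrees(th),'scale',sc)
R=np.array([[np.cos(th),-np.sin(th)],[np.sin(th),np.cos(th)]])
O=C.mean(0)-R@L.mean(0); print('O',O,'resid',(C-(L@R.T+O))*1e3)
f=lambda uv,h:((onz(w,z(uv),h)[:,:2]-O)@R*1e3).round(1)
print('knob',f([(545,96)],.124),'pivot',f([(543,350)],.1),f([(543,350)],.105))
print('post top',f([(642,268),(680,268),(680,333),(645,333)],.076))
print('guide top',f([(452,180),(452,380)],.074),'rests',f([(325,258)],.053), f([(40,285)],.045))
O3=np.r_[O,0]
F=lambda x,y,zz:[*(O+R@np.array([x,y])/1e3),zz/1e3]
print('scene pred pivot',(proj(s,[F(0,48,92)])-[220,150])*3)
```

```text
Traceback (most recent call last):
cv2.error: OpenCV(4.12.0) /io/opencv/modules/calib3d/src/ptsetreg.cpp:1108: error: (-215:Assertion failed) count >= 0 && to.checkVector(2) == count in function 'estimateAffinePartial2D'
```

```bash
cat > m.py <<'E'
from h import *
w=cam('wrist'); s=cam('scene'); sd=cam('side')
z=lambda a:np.array([[120+(x+.0)/3,165+y/3] for x,y in a])
C=onz(w,z([(33,184),(716,127),(725,296),(75,345)]),.012)[:,:2]
L=np.array([[-35,-150],[-35,112],[35,112],[35,-150]])/1e3
H=(L-L.mean(0)).T@(C-C.mean(0)); th=np.arctan2(H[0,1]-H[1,0],H[0,0]+H[1,1])
R=np.array([[np.cos(th),-np.sin(th)],[np.sin(th),np.cos(th)]])
O=C.mean(0)-R@L.mean(0); print('O',O,'yaw',th,np.degrees(th),'resid',((C-(L@R.T+O))*1e3).round(1).tolist())
f=lambda uv,h:((onz(w,z(uv),h)[:,:2]-O)@R*1e3).round(1).tolist()
print('knob',f([(545,96)],.124),'pivot',f([(543,350)],.1),f([(543,350)],.105))
print('post top',f([(642,268),(680,268),(680,333),(645,333)],.076))
print('guide top',f([(452,180),(452,380)],.074),'rests',f([(325,258)],.053), f([(40,285)],.045))
F=lambda x,y,zz:[*(O+R@np.array([x,y])/1e3),zz/1e3]
print('scene pred pivot',(proj(s,[F(0,48,92)])-[220,150])*3)
E
python3 m.py
```

```text
O [0.53916459 0.10164708] yaw -0.20961671805288376 -12.01015325981397 resid [[0.7, 1.4], [-0.0, -1.3], [-0.6, -1.3], [-0.1, 1.1]]
knob [[-85.2, 57.4]] pivot [[0.8, 47.0]] [[-2.1, 47.5]]
post top [[-11.8, 78.8], [-10.7, 90.7], [12.5, 89.3], [11.5, 78.0]]
guide top [[-45.9, 22.3], [24.5, 13.1]] rests [[-13.5, -28.3]] [[-7.7, -135.4]]
scene pred pivot [[328.58288135 121.58060074]]
```

Call:
play_rows --steps '[-0.46,0.04,0,0,0,0,1,0,0,0,1,0,0,0,1,0,0,0,1,0]'

```text
t: 3.35
tool_pos: [0.468, 0.1746, 0.1189]
ee_rot: [2.528, 1.865, 0.0]
contact_force: [-0.0, 0.5, 0.0]
finger_gap: 0.0423
```

Call:
play_rows --steps '[0,0,0.4,0,0,0,0,0,0,0,0,0]' --hand 0.27 --force 20

```text
t: 3.72
tool_pos: [0.4687, 0.1752, 0.1104]
ee_rot: [2.527, 1.865, 0.002]
contact_force: [0.9, -0.2, 0.0]
finger_gap: 0.0228
```

Run:
```python
from h import *
w=cam('wrist','w4.png')
```

```text
(no output)
```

View pics/w4.png

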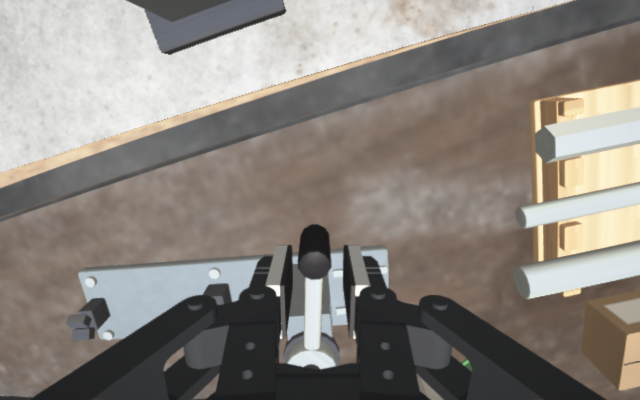

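The knob (314,258) sits between the fingers. Next I swing the lever open along its arc.

Call:
play_rows --steps '[0.36,0.01,0,0.44,0.26,0.01,0,0.44,0.26,0.01,0,0.44,0.26,0.01,0,0.44,0.26,0.01,0,0.44]'

```text
t: 4.4
tool_pos: [0.4845, 0.2056, 0.1102]
ee_rot: [2.838, 1.345, 0.0]
contact_force: [-1.0, -4.2, -0.1]
finger_gap: 0.0231
```

Call:
play_rows --steps '[0.26,0.01,0,0.44,0.26,0.01,0,0.44,0.26,0.01,0,0.44,0.26,0.01,0,0.44]'

```text
t: 4.9
tool_pos: [0.5035, 0.223, 0.11]
ee_rot: [3.01, 0.895, -0.001]
contact_force: [-2.1, -3.8, -0.7]
finger_gap: 0.0232
```

Run:
```python
from h import *
w=cam('wrist','w5.png');s=manip.observe();print(s['tool_pos'],s['contact_force'],s['t'])
O=np.array([.53916,.10165]);t=-.2096;R=np.array([[np.cos(t),-np.sin(t)],[np.sin(t),np.cos(t)]])
print((np.array(s['tool_pos'][:2])-O)@R)
```

```text
[0.50397388 0.22336487 0.11001238] [-1.69064202 -3.33055943  0.36093057] 4.95
[-0.0597411   0.11172992]
```

View pics/w5.png

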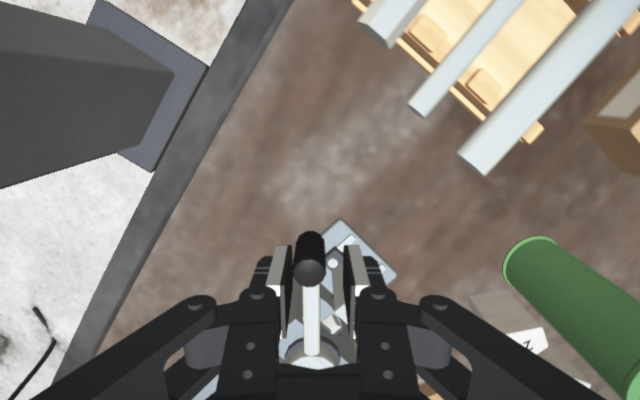

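Call:
play_rows --steps '[0.16,0,0,0.2,0.08,0,0,0,0.08,0,0,0]'

```text
t: 5.32
tool_pos: [0.5102, 0.2276, 0.1098]
ee_rot: [3.025, 0.847, -0.0]
contact_force: [-2.7, -4.4, 0.6]
finger_gap: 0.023
```

Run:
```python
from h import *
s=cam('scene','s5.png');d=cam('side','d5.png')
print('can top?',onz(s,[[242,182]],.173),onz(d,[[231,185]],.173),'base',onz(s,[[253,236]],0.))
```

```text
can top? [[0.68711576 0.27720283 0.173     ]] [[0.69366545 0.28827724 0.173     ]] base [[0.68220405 0.28774772 0.        ]]
```

Call:
play_rows --steps '[0.1,0,0,0,0.1,0,0,0]'

```text
t: 5.68
tool_pos: [0.5115, 0.2286, 0.1092]
ee_rot: [3.023, 0.847, -0.015]
contact_force: [-21.3, -17.2, 14.0]
finger_gap: 0.0232
```

Call:
play_rows --steps '[0.1,0,0,0,0,0,0,0]'

```text
t: 5.92
tool_pos: [0.5117, 0.2288, 0.1089]
ee_rot: [3.022, 0.847, -0.025]
contact_force: [-26.6, -19.7, 16.3]
finger_gap: 0.0231
```

The force jump shows the lever is at its end stop. I back off, open the fingers and lift.

Call:
play_rows --steps '[-0.28,0,0,0,0,0,0,0,0,0,0,0]' --hand 0.5

```text
t: 6.3
tool_pos: [0.511, 0.2283, 0.1096]
ee_rot: [-3.025, -0.846, -0.002]
contact_force: [-0.7, 0.1, -0.4]
finger_gap: 0.0427
```

Call:
play_rows --steps '[0,0,-1,0,0,0,-1,0,0,0,-1,0,0,0,-1,0,0,0,0,0]'

```text
t: 6.92
tool_pos: [0.5115, 0.2284, 0.211]
ee_rot: [3.025, 0.846, 0.006]
contact_force: [-0.2, 0.3, -0.5]
finger_gap: 0.0427
```

Run:
```python
from h import *
w=cam('wrist','w6.png');s=manip.observe();print(s['tool_pos'],tool()[1].round(3),s['t'],s['contact_force'],s['qpos'])
O=np.array([.53916,.10165]);t=-.2096;R=np.array([[np.cos(t),-np.sin(t)],[np.sin(t),np.cos(t)]])
print('pred knob top open',proj(w,[*(O+R@np.array([-.0547,.1131])),.124]))
im=cv2.cvtColor(w['color'],cv2.COLOR_RGB2BGR)
```

```text
[0.51088346 0.2281887  0.20942334] [[ 0.855  0.519  0.001]
 [ 0.519 -0.855  0.   ]
 [ 0.001  0.    -1.   ]] 6.975 [-0.76049491 -0.83900703 -0.28123666] [ 2.10594338e-01  3.95934615e-01  1.40784602e+00  1.98715817e-04
  1.33679896e+00 -3.34715423e-01]
pred knob top open [[310.48049472 202.09892994]]
```

View pics/w6.png

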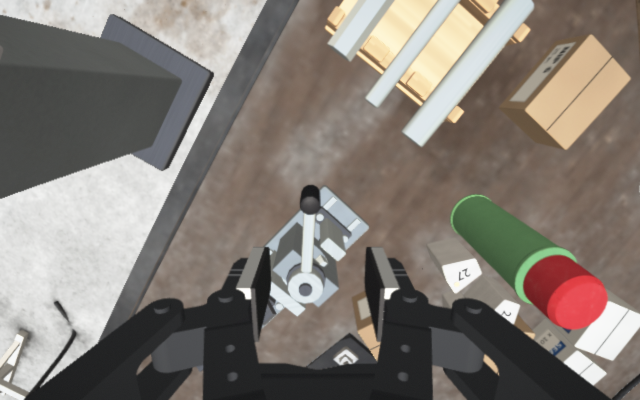

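Call:
play_rows --steps '[0,0,0,0.9,0,0,0,0.9,0,0,0,0.9,0,0,0,0.9,0,-0.7,0,0]'

```text
t: 7.6
tool_pos: [0.512, 0.2455, 0.2084]
ee_rot: [3.138, -0.131, -0.003]
contact_force: [0.5, 0.7, 0.6]
finger_gap: 0.0427
```

Call:
play_rows --steps '[0,-1,0,0,0,-1,0,0,0,-1,0,0,0,-1,0,0,0,-1,0,0]'

```text
t: 8.22
tool_pos: [0.522, 0.3719, 0.2084]
ee_rot: [3.139, -0.124, -0.002]
contact_force: [0.1, -0.5, 0.0]
finger_gap: 0.0426
```

Call:
play_rows --steps '[0,0,0,0]'

```text
t: 8.35
tool_pos: [0.5217, 0.372, 0.2081]
ee_rot: [3.139, -0.122, -0.002]
contact_force: [-0.2, -0.6, 0.1]
finger_gap: 0.0425
```

Run:
```python
from h import *
w=cam('wrist','w7.png');s=manip.observe();print(s['tool_pos'],tool()[1].round(3),s['t'],s['qpos'])
```

```text
[0.52191873 0.37098951 0.20832832] [[ 0.997 -0.079 -0.001]
 [-0.079 -0.997 -0.001]
 [-0.001  0.001 -1.   ]] 8.4 [ 4.35318208e-01  5.82616331e-01  1.12374625e+00 -1.16097188e-05
  1.43665679e+00  5.14560222e-01]
```

View pics/w7.png

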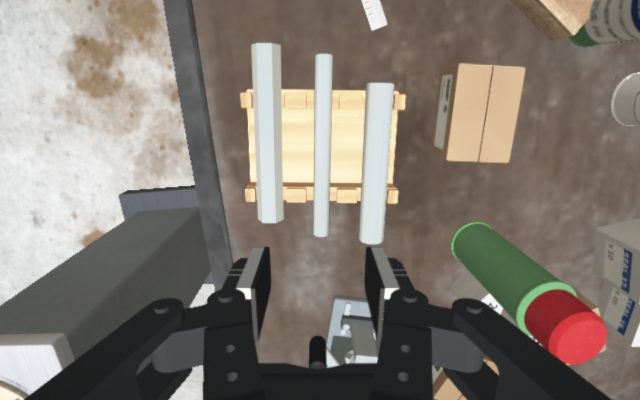

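Thin bar runs from (323,55) to (321,236), with the rails at rows ~98 and ~193.

Run:
```python
from h import *
w=cam('wrist'); im=cv2.cvtColor(w['color'],cv2.COLOR_RGB2HSV)
m=((im[...,1]<45)&(im[...,2]>130)).astype(np.uint8)*255
m[:,:300]=0;m[:,345:]=0;m[240:]=0
n,l,st,ce=cv2.connectedComponentsWithStats(m)
i=1+st[1:,4].argmax(); print(st[i])
c=[];
for r in (60,80,120,150,180,215,230):
    x=np.where(l[r]==i)[0]; c.append([(x.min()+x.max()+1)/2,r+.5]); print(r,x.min(),x.max())
P=onz(w,c,.038); print(P.round(4))
print('ends',onz(w,[[323.5,st[i,1]],[321.5,st[i,1]+st[i,3]]],.044))
print('rails', onz(w,[[323,107],[323,187]],.03))
p,R=tool(); print('in tool mm',((P-p)@R*1e3).round(1).tolist())
print('rack corners',onz(w,[[241,93],[405,96],[397,203],[246,202]],.034))
```

```text
[ 300   52   45  188 3759]
60 314 331
80 314 331
120 314 330
150 314 329
180 314 328
215 304 344
230 305 342
[[0.5351 0.4722 0.038 ]
 [0.5338 0.4553 0.038 ]
 [0.5308 0.4202 0.038 ]
 [0.5282 0.3925 0.038 ]
 [0.5256 0.3635 0.038 ]
 [0.5259 0.3274 0.038 ]
 [0.5242 0.3114 0.038 ]]
ends [[0.53591281 0.47864006 0.044     ]
 [0.52101769 0.30385256 0.044     ]]
rails [[0.53220803 0.43194859 0.03      ]
 [0.5264833  0.35473066 0.03      ]]
in tool mm [[4.9, -102.8, 170.6], [5.0, -85.8, 170.6], [4.8, -50.6, 170.6], [4.5, -22.8, 170.6], [4.2, 6.4, 170.7], [7.4, 42.3, 170.7], [7.0, 58.4, 170.7]]
rack corners [[0.45820614 0.45069876 0.034     ]
 [0.60803163 0.43631833 0.034     ]
 [0.59912534 0.33352619 0.034     ]
 [0.44863412 0.34637229 0.034     ]]
```

Call:
play_rows --steps '[0.18,0,0.8,0,0,0,1,0,0,0,1,0,0,0,1,0,0,0,1,0]' --hand 0.33

```text
t: 9.07
tool_pos: [0.527, 0.3689, 0.0887]
ee_rot: [3.139, -0.13, -0.0]
contact_force: [0.2, 0.5, -0.4]
finger_gap: 0.0284
```

Run:
```python
from h import *
w=cam('wrist','w8.png');s=manip.observe();print(s['tool_pos'],s['finger_gap'])
a=np.array([.5264,.371,.046]);d=np.array([.0868,.996,0])
print(proj(w,[a,a+.08*d]))
```

```text
[0.52548175 0.36823197 0.08504646] 0.028481866021906097
[[315.50971417 216.86241166]
 [316.0291103   78.24684015]]
```

View pics/w8.png

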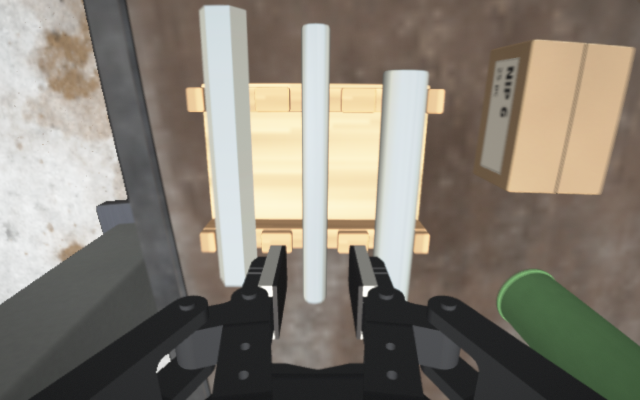

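Call:
play_rows --steps '[0,-0.12,0.6,0,0,0,0.7,0,0,0,0.55,0,0,0,0,0]'

```text
t: 9.62
tool_pos: [0.5267, 0.3723, 0.042]
ee_rot: [3.138, -0.131, -0.003]
contact_force: [-0.7, 0.3, -0.1]
finger_gap: 0.0281
```

Call:
play_rows --steps '[0,0,0,0,0,0,0,0,0,0,0,0,0,0,0,0]' --hand 0 --force 80

```text
t: 10.12
tool_pos: [0.5273, 0.3726, 0.0435]
ee_rot: [-3.139, 0.131, -0.0]
contact_force: [0.0, 1.8, 0.5]
finger_gap: 0.0001
```

The gap closed to 0, so the bar is not in the grip. I'll look before doing anything else.

Run:
```python
from h import *
w=cam('wrist','w9.png');d=cam('side','d9.png');s=cam('scene','s9.png')
im=cv2.imread('pics/d9.png');cv2.imwrite('pics/d9z.png',cv2.resize(im[200:360,220:420],None,fx=3.5,fy=3.5))
print(tool(),manip.observe()['finger_gap'])
```

```text
(array([0.52720439, 0.37260564, 0.04328449]), array([[ 9.96543128e-01, -8.30770343e-02,  2.82318413e-05],
       [-8.30770344e-02, -9.96543128e-01,  1.25961872e-06],
       [ 2.80296021e-05, -3.60068204e-06, -1.00000000e+00]])) 0.00011665373517590291
```

View pics/w9.png

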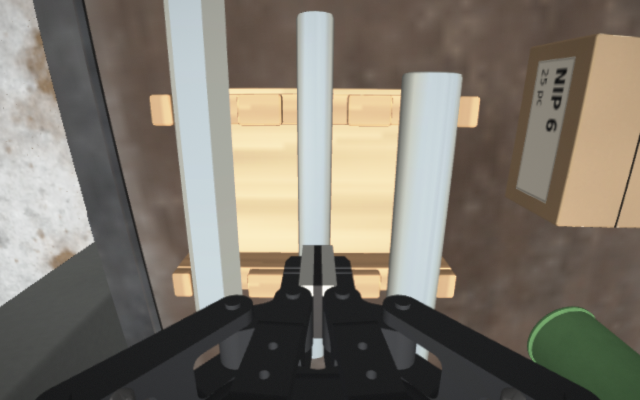

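View pics/d9z.png

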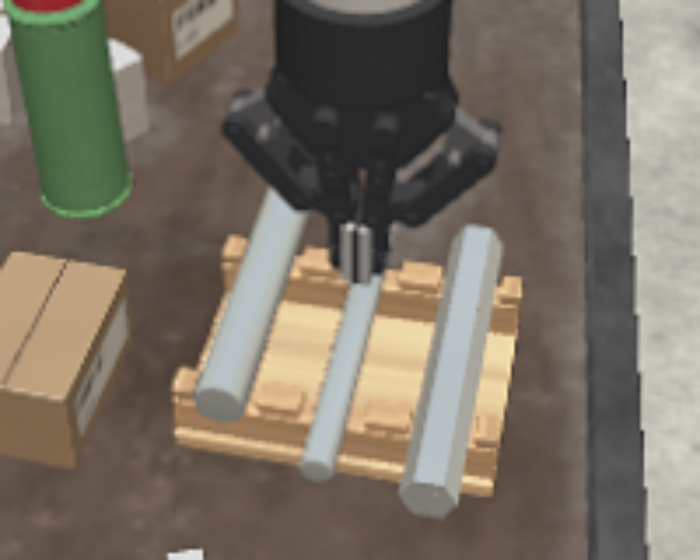

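Run:
```python
from h import *
p,R=tool()
for n,f in(('side','d9'),('scene','s9'),('wrist','w9')):
    c=cam(n); im=cv2.imread(f'pics/{f}.png')
    a=proj(c,[p,p+R@[0,0,.019],[.5264,.371,.046],[.5281,.391,.046]]); print(n,a.round(1).tolist())
    if n!='wrist':
        k=4;x0,y0=np.maximum(a[0].astype(int)-[90,70],0); z=cv2.resize(im[y0:y0+140,x0:x0+180],None,fx=k,fy=k,interpolation=cv2.INTER_CUBIC)
        for q,col in zip(a,[(0,0,255),(0,255,0),(255,0,255),(255,255,0)]): cv2.circle(z,tuple(((q-[x0,y0])*k).astype(int).tolist()),4,col,-1)
        cv2.imwrite(f'pics/{f}m.png',z)
```

```text
side [[322.2, 282.4], [322.1, 290.3], [322.8, 280.6], [320.5, 289.2]]
scene [[289.4, 282.0], [290.1, 286.5], [290.1, 280.9], [284.3, 288.4]]
wrist [[316.6, 250.4], [316.7, 235.3], [315.2, 256.0], [315.2, 217.1]]
```

View pics/d9m.png

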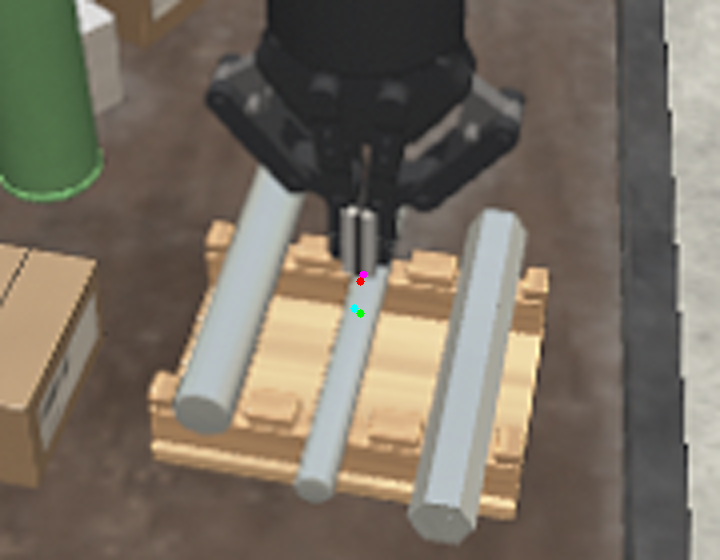

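View pics/s9m.png

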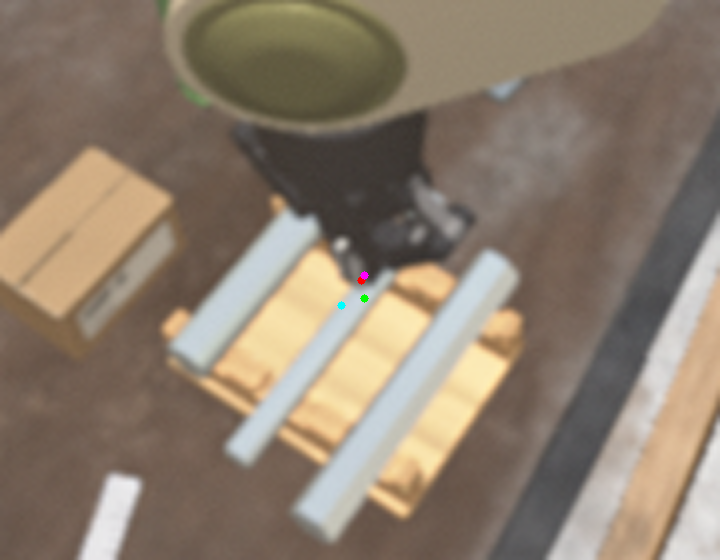

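Run:
```python
from h import *
p,R=tool();w=cam('wrist')
print([ (z,proj(w,[p+R@np.array([0,-11,z])/1e3]).round(1).tolist()) for z in(-20,-10,0,10,19)])
print([ (z,proj(w,[p+R@np.array([0,11,z])/1e3]).round(1).tolist()) for z in(-10,0,10,19)])
im=cv2.imread('pics/w9.png');cv2.imwrite('pics/w9z.png',cv2.resize(im[220:380,240:400],None,fx=3.7,fy=3.7,interpolation=cv2.INTER_CUBIC))
```

```text
[(-20, [[316.5, 247.3]]), (-10, [[316.6, 237.9]]), (0, [[316.6, 229.6]]), (10, [[316.7, 222.2]]), (19, [[316.7, 216.2]])]
[(-10, [[316.6, 280.7]]), (0, [[316.6, 270.4]]), (10, [[316.7, 261.2]]), (19, [[316.7, 253.6]])]
```

View pics/w9z.png

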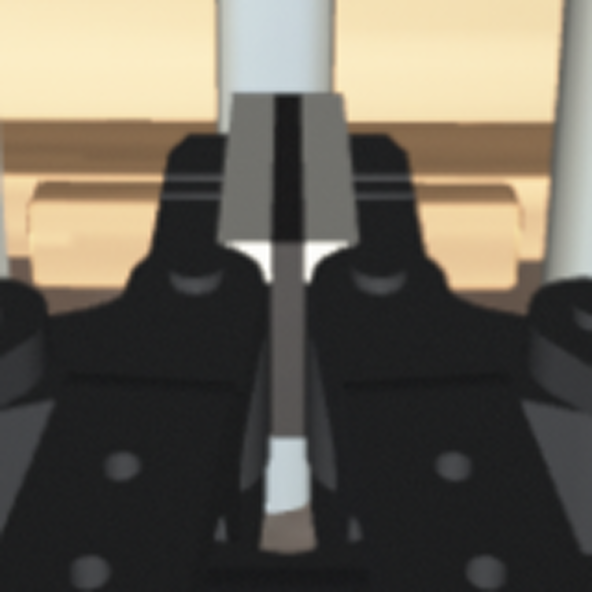

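Run:
```python
from h import *
p,R=tool();w=cam('wrist');d=cam('side');s=cam('scene')
o1,a=ray(w,[[316.6,245.7]]);print('wristcam',o1)
for c,uv,n in((d,[322,280],'side'),(s,[289.5,281.5],'scene')):
    o2,b=ray(c,[uv]);a1=a[0];b1=b[0]
    t=np.linalg.lstsq(np.c_[a1,-b1],o2-o1,rcond=None)[0]
    print(n,o2,o1+a1*t[0],o2+b1*t[1]); print('tool mm',(R.T@(o2+b1*t[1]-p)*1e3).round(1))
```

```text
wristcam [0.53363489 0.44640368 0.19872337]
side [0.476184   0.9065905  0.58810076] [0.52799355 0.38174867 0.0576979 ] [0.52672257 0.3814254  0.05789695]
tool mm [ -1.2  -8.8 -14.7]
scene [0.29187375 0.67698892 0.72713251] [0.52738845 0.37481372 0.04257139] [0.52747976 0.37184044 0.04393087]
tool mm [ 0.4  0.7 -0.7]
```

The side and wrist views triangulate the closed tips about 15 mm behind the reported TCP, at z≈58 mm. They closed above the bar, so I reopen and go deeper in small steps while watching the force.

Call:
play_rows --steps '[0,0,0,0,0,0,0,0,0,0,0.3,0,0,0,0.3,0,0,0,0,0]' --hand 0.33 --force 40

```text
t: 11.25
tool_pos: [0.5267, 0.3724, 0.0272]
ee_rot: [3.138, -0.131, -0.003]
contact_force: [0.5, -0.7, -0.4]
finger_gap: 0.0281
```

Run:
```python
from h import *
c=cam('side','d10.png');w=cam('wrist','w10.png');p,R=tool();print(p)
im=cv2.imread('pics/d10.png');cv2.imwrite('pics/d10z.png',cv2.resize(im[220:330,260:390],None,fx=5,fy=5,interpolation=cv2.INTER_CUBIC))
```

```text
[0.52719871 0.37259743 0.02813963]
```

View pics/d10z.png

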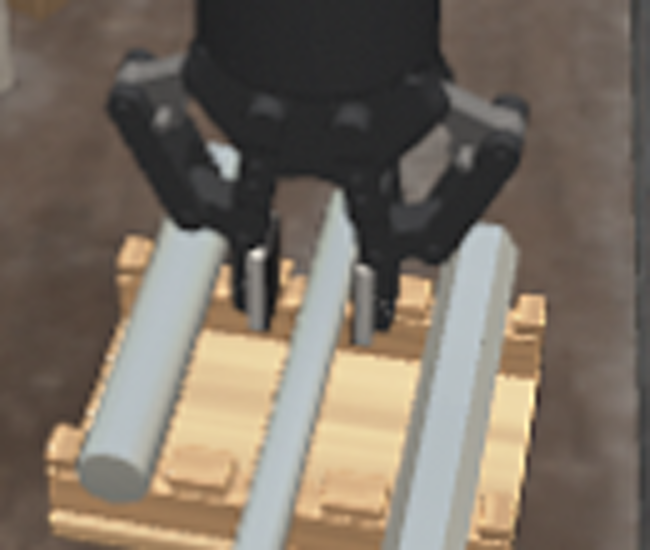

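View pics/w10.png

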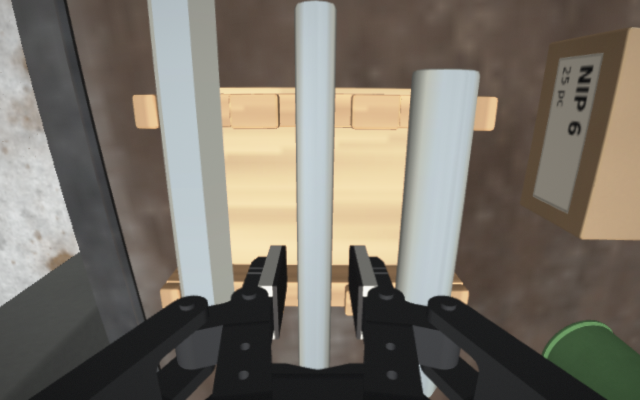

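Call:
play_rows --steps '[-0.05,0,0,0,0,0,0.2,0,0,0,0.2,0,0,0,0,0]' --hand 0.29

```text
t: 11.85
tool_pos: [0.5257, 0.3726, 0.0176]
ee_rot: [3.138, -0.131, -0.001]
contact_force: [-1.1, 0.1, -0.2]
finger_gap: 0.0247
```

Call:
play_rows --steps '[0,0,0.2,0,0,0,0,0]'

```text
t: 12.1
tool_pos: [0.5257, 0.3726, 0.0127]
ee_rot: [3.139, -0.131, -0.001]
contact_force: [0.1, -0.1, 0.1]
finger_gap: 0.0247
```

Run:
```python
from h import *
c=cam('side','d11.png');w=cam('wrist','w11.png');p,R=tool();print(p,manip.observe()['contact_force'])
im=cv2.imread('pics/d11.png');cv2.imwrite('pics/d11z.png',cv2.resize(im[220:330,260:390],None,fx=5,fy=5,interpolation=cv2.INTER_CUBIC))
```

```text
[0.52595479 0.37271843 0.01322996] [-0.50305295 -0.31184012 -0.53544625]
```

View pics/d11z.png

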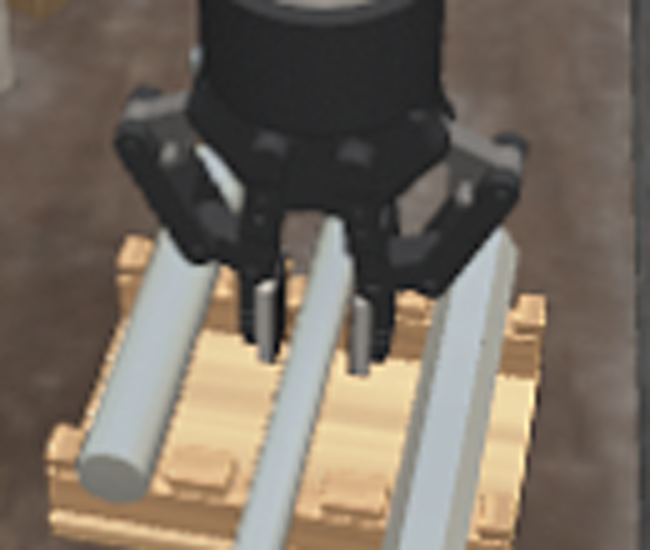

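Run:
```python
from h import *
c=cam('side');p,R=tool()
o,D=ray(c,[[332,295],[313.6,292]])
for e in(-11,-8):
    for d in D:
        a=R.T@(o-p);b=R.T@d; t=(e/1e3-a[1])/b[1]; print(e,((a+b*t)*1e3).round(1), (o+d*t).round(4))
```

```text
-11 [-17.8 -11.  -14.7] [0.5092 0.3852 0.028 ]
-11 [ 13.8 -11.  -15.5] [0.5407 0.3825 0.0288]
-8 [-17.4  -8.  -11.4] [0.5094 0.3821 0.0248]
-8 [ 14.5  -8.  -12.2] [0.5411 0.3795 0.0256]
```

Call:
play_rows --steps '[0,0,0.06,0,0,0,0,0,0,0,0,0,0,0,0,0]' --hand 0 --force 60

```text
t: 12.75
tool_pos: [0.5267, 0.3728, 0.0129]
ee_rot: [-3.138, 0.13, -0.003]
contact_force: [0.4, -1.6, 5.9]
finger_gap: 0.014
```

Call:
play_rows --steps '[0,0,-0.5,0,0,0,-0.7,0,0,0,-1,0,0,0,-1,0,0,0,-0.8,0]' --force 100

```text
t: 13.38
tool_pos: [0.526, 0.3728, 0.1138]
ee_rot: [-3.138, 0.131, -0.002]
contact_force: [-0.1, -0.8, -3.2]
finger_gap: 0.0128
```

Run:
```python
from h import *
c=cam('side','d12.png');w=cam('wrist','w12.png');s=manip.observe();print(s['t'],s['tool_pos'],s['contact_force'],s['ft_torque'],s['finger_gap'])
im=cv2.imread('pics/d12.png');cv2.imwrite('pics/d12z.png',cv2.resize(im[180:340,230:430],None,fx=3.5,fy=3.5,interpolation=cv2.INTER_CUBIC))
```

```text
13.475 [0.52694732 0.37324006 0.11492687] [ 1.40038748 -0.05619488 -3.01423562] [-0.07641748 -0.01215603 -0.03141047] 0.0123362774101839
```

View pics/d12z.png

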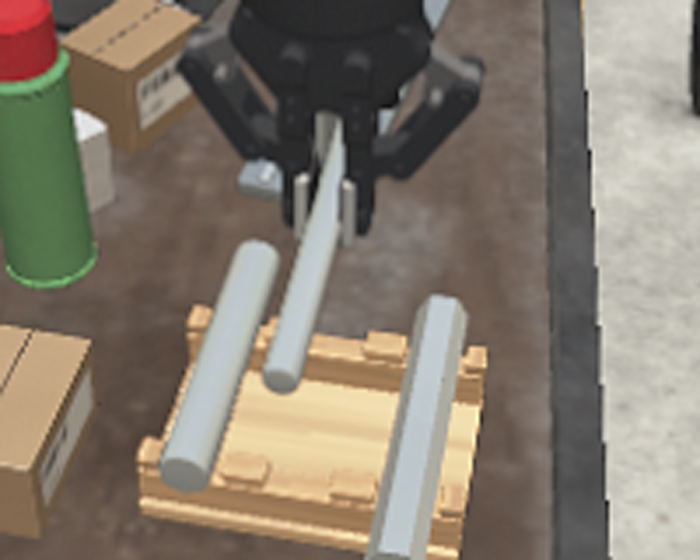

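View pics/w12.png

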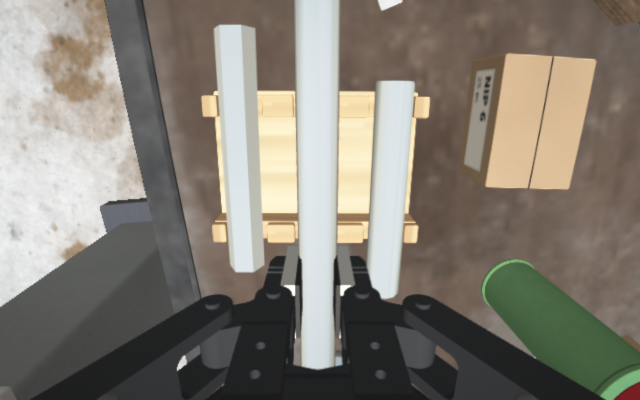

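Run:
```python
from h import *
c=cam('side');w=cam('wrist');p,R=tool()
m=lambda u,v:[230+u/3.5,180+v/3.5]
def aty(c,uv,e):
    o,d=ray(c,[uv]);a=R.T@(o-p);b=R.T@d[0];t=(e/1e3-a[1])/b[1];return ((a+b*t)*1e3).round(1)
for e in(-100,-105,-110): print(e,'end ctr',aty(c,m(283,376),e),'pad tips',aty(c,m(300,236),-11),aty(c,m(347,240),-11))
# wrist apparent width at rows
im=cv2.cvtColor(w['color'],cv2.COLOR_RGB2HSV)
for r in (5,60,120,200,240):
    x=np.where((im[r,280:360,1]<45)&(im[r,280:360,2]>120))[0]+280; print(r,x.min(),x.max()+1)
```

```text
-100 end ctr [  -0.6 -100.   -21.7] pad tips [ 10.2 -11.  -17.6] [-11.  -11.  -18.8]
-105 end ctr [  -1.7 -105.   -27. ] pad tips [ 10.2 -11.  -17.6] [-11.  -11.  -18.8]
-110 end ctr [  -2.8 -110.   -32.3] pad tips [ 10.2 -11.  -17.6] [-11.  -11.  -18.8]
5 294 340
60 295 340
120 296 339
200 280 360
240 298 337
```

Call:
play_rows --steps '[0,0,-0.7,0,0,0,-0.7,0,0.06,0.6,0,0,0.06,0.9,0,0,0.06,0.9,0,0]'

```text
t: 14.2
tool_pos: [0.5252, 0.3109, 0.1464]
ee_rot: [3.138, -0.131, -0.001]
contact_force: [0.2, -0.4, -3.2]
finger_gap: 0.0125
```

Call:
play_rows --steps '[0.06,0.9,0,0,0.06,0.9,0,0,0.06,0.9,0,0,0.06,0.9,0,0,0.06,0.9,0,0]'

```text
t: 14.82
tool_pos: [0.5233, 0.1982, 0.1466]
ee_rot: [3.139, -0.131, -0.0]
contact_force: [0.6, -1.0, -2.7]
finger_gap: 0.0124
```

Call:
play_rows --steps '[0.06,0.9,0,0,0.06,0.9,0,0,0.06,0.9,0,0,0.06,0.9,0,0,0.06,0.9,0,0]'

```text
t: 15.45
tool_pos: [0.5213, 0.0856, 0.1467]
ee_rot: [3.139, -0.131, -0.0]
contact_force: [0.2, -0.5, -3.2]
finger_gap: 0.0127
```

Call:
play_rows --steps '[0.06,0.9,0,0,0.06,0.9,0,0,0,0.7,0,0.4,0,0.2,0,0.33,0,0,0,0]'

```text
t: 16.08
tool_pos: [0.5185, 0.019, 0.1467]
ee_rot: [3.124, -0.334, -0.0]
contact_force: [-0.5, 1.3, -2.9]
finger_gap: 0.0127
```

Run:
```python
from h import *
c=cam('side','d13.png');w=cam('wrist','w13.png');s=manip.observe();print(s['t'],s['tool_pos'],s['contact_force'],s['finger_gap'],tool()[1].round(4))
O=np.array([.53916,.10165]);t=-.2096;R=np.array([[np.cos(t),-np.sin(t)],[np.sin(t),np.cos(t)]])
print((np.array(s['tool_pos'][:2])-O)@R)
im=cv2.imread('pics/d13.png');cv2.imwrite('pics/d13z.png',cv2.resize(im[100:280,230:430],None,fx=3.3,fy=3.3,interpolation=cv2.INTER_CUBIC))
```

```text
16.175 [0.51860907 0.01960393 0.14673309] [ 0.59434282 -1.00051573 -3.12906698] 0.012597761450624573 [[ 9.779e-01 -2.090e-01 -0.000e+00]
 [-2.090e-01 -9.779e-01  1.000e-04]
 [-0.000e+00 -1.000e-04 -1.000e+00]]
[-0.00302994 -0.08452643]
```

View pics/d13z.png

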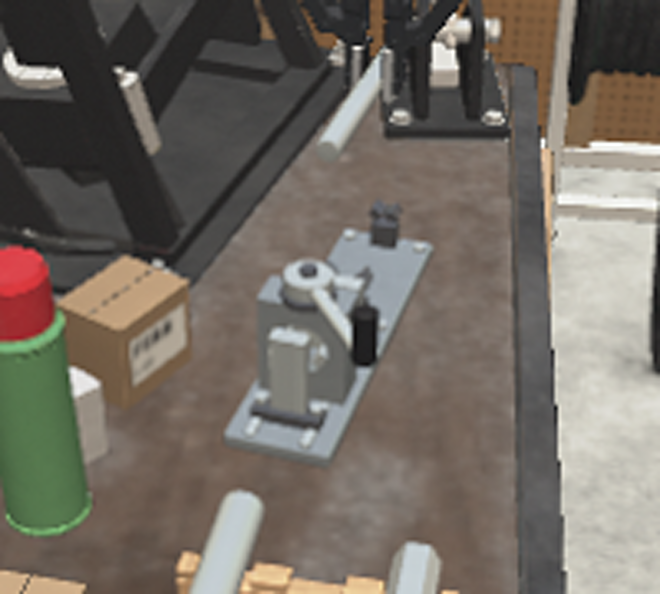

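View pics/w13.png

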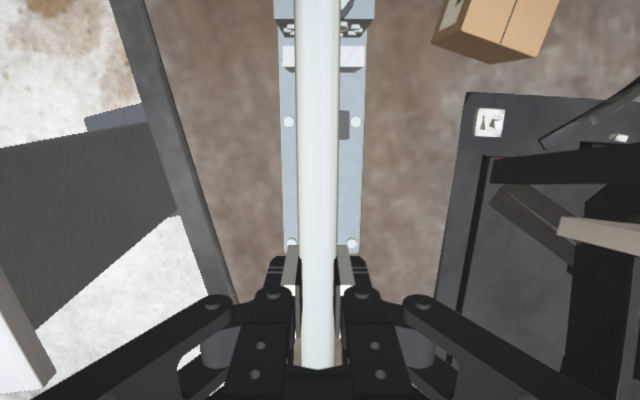

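Run:
```python
from h import *
w=cam('wrist');p,R=tool();im=w['color']
cv2.imwrite('pics/w13z.png',cv2.resize(cv2.cvtColor(im,cv2.COLOR_RGB2BGR)[0:260,260:380],None,fx=2.3*2,fy=2.3,interpolation=cv2.INTER_CUBIC))
h=cv2.cvtColor(im,cv2.COLOR_RGB2HSV)
for r in(90,150,180,210):
    x=np.where((h[r,265:380,2]>110)&(h[r,265:380,0]>85))[0]+265; l,rr=x.min(),x.max()+1
    q=((onz(w,[[l,r+.5],[rr,r+.5]],.012)-p)@R*1e3).round(1); print(r,l,rr,q[:,0],q[:,0].mean(),q[0,1])
q=((onz(w,[[289,121],[356,121],[293,243],[352,243]],.016)-p)@R*1e3).round(1);print(q)
```

```text
90 280 364 [-29.6  37.9] 4.149999999999999 -76.2
150 281 362 [-30.2  38. ] 3.9000000000000004 -27.7
180 282 361 [-30.  38.] 4.0 -1.7
210 283 360 [-30.   38.2] 4.100000000000001 25.6
[[-22.6 -52.3 130.7]
 [ 31.7 -52.4 130.7]
 [-21.4  55.1 130.7]
 [ 31.6  55.1 130.7]]
```

View pics/w13z.png

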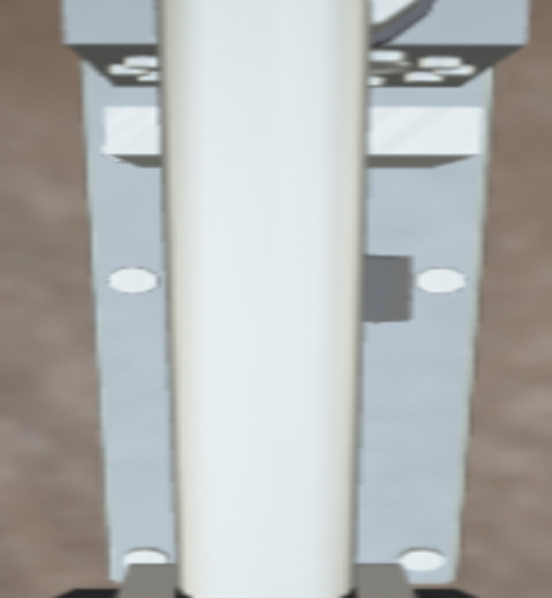

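Run:
```python
from h import *
w=cam('wrist');p,R=tool()
print(((onz(w,[[317,67.2],[317,46.5]],.074)-p)@R*1e3).round(1), ((onz(w,[[283,67],[364,67]],.074)-p)@R*1e3).round(1))
print(proj(w,[p+R@np.array([0,-50,-25])/1e3, p+R@np.array([0,20,-25])/1e3]))
d=cam('side')
# lead end in side: zoom (328,150)
o,D=ray(d,[[230+328/3.3,100+148/3.3]])
for e in(-98,-103,-108):
    a=R.T@(o-p);b=R.T@D[0];t=(e/1e3-a[1])/b[1];print(e,((a+b*t)*1e3).round(1))
```

```text
[[ 1.000e-01 -8.970e+01  7.280e+01]
 [ 1.000e-01 -1.018e+02  7.280e+01]] [[-21.  -89.9  72.8]
 [ 29.3 -89.9  72.8]]
[[316.45313427 158.90185951]
 [316.48438594 316.02156407]]
-98 [  0.8 -98.  -21.1]
-103 [  -0.7 -103.   -23.8]
-108 [  -2.2 -108.   -26.6]
```

Call:
play_rows --steps '[0.15,0.77,0,0,0,0,1,0,0,0,1,0,0,0,1,0,0,0,1,0]'

```text
t: 16.95
tool_pos: [0.5184, 0.0002, 0.046]
ee_rot: [3.124, -0.329, 0.0]
contact_force: [-0.3, 0.5, -2.8]
finger_gap: 0.0128
```

Call:
play_rows --steps '[0,0,0.4,0,0,0,0,0]'

```text
t: 17.2
tool_pos: [0.5184, 0.0001, 0.0367]
ee_rot: [-3.124, 0.33, 0.001]
contact_force: [-0.2, 0.5, -2.6]
finger_gap: 0.0125
```

Run:
```python
from h import *
c=cam('side','d14.png');w=cam('wrist','w14.png');sc=cam('scene','s14.png');s=manip.observe();print(s['t'],s['tool_pos'],s['contact_force'],s['finger_gap'])
im=cv2.imread('pics/d14.png');cv2.imwrite('pics/d14z.png',cv2.resize(im[130:260,270:390],None,fx=4.5,fy=4.5,interpolation=cv2.INTER_CUBIC))
```

```text
17.35 [ 5.19003196e-01 -9.71300038e-05  3.77206258e-02] [ 0.19087275  0.21687884 -3.60381254] 0.012684346968167098
```

View pics/d14z.png

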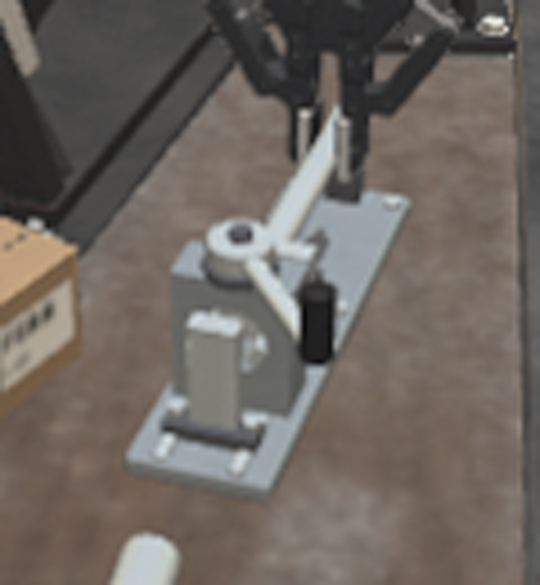

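View pics/w14.png

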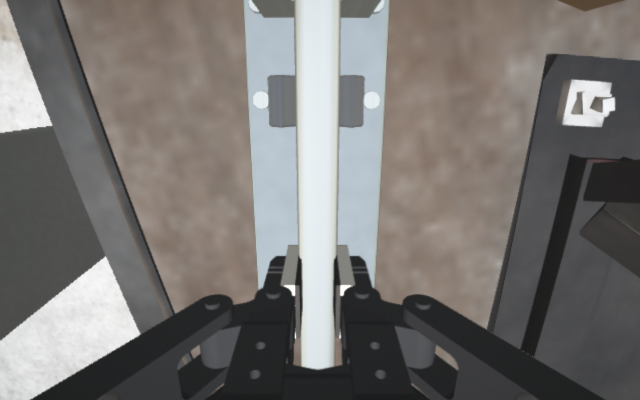

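Call:
play_rows --steps '[-0.03,0,0.15,0,0,0,0.15,0,0,0,0,0]'

```text
t: 17.73
tool_pos: [0.5175, 0.0002, 0.029]
ee_rot: [-3.124, 0.33, 0.001]
contact_force: [-0.3, 0.9, -4.2]
finger_gap: 0.0126
```

Call:
play_rows --steps '[0,0,0.1,0,0,0,0,0]'

```text
t: 17.98
tool_pos: [0.5175, 0.0002, 0.0266]
ee_rot: [-3.124, 0.33, 0.001]
contact_force: [0.7, 0.3, -3.1]
finger_gap: 0.0126
```

Call:
play_rows --steps '[0,0,0.08,0,0,0,0,0]'

```text
t: 18.23
tool_pos: [0.5181, 0.0001, 0.0251]
ee_rot: [3.124, -0.33, 0.002]
contact_force: [-0.3, -0.3, 0.6]
finger_gap: 0.0127
```

Call:
play_rows --steps '[0,0,0.03,0,0,0,0,0]'

```text
t: 18.48
tool_pos: [0.5181, 0.0001, 0.025]
ee_rot: [3.124, -0.33, 0.002]
contact_force: [-2.9, -0.3, 8.7]
finger_gap: 0.0127
```

Run:
```python
from h import *
c=cam('side','d15.png');w=cam('wrist','w15.png');sc=cam('scene','s15.png');s=manip.observe();print(s['t'],s['tool_pos'],s['contact_force'],s['ft_torque'])
im=cv2.imread('pics/d15.png');cv2.imwrite('pics/d15z.png',cv2.resize(im[130:260,270:390],None,fx=4.5,fy=4.5,interpolation=cv2.INTER_CUBIC))
```

```text
18.625 [5.18074330e-01 7.92507925e-05 2.49874325e-02] [-2.69505763  0.33864513  8.74998336] [-0.0243564   0.48739473 -0.06531961]
```

View pics/w15.png

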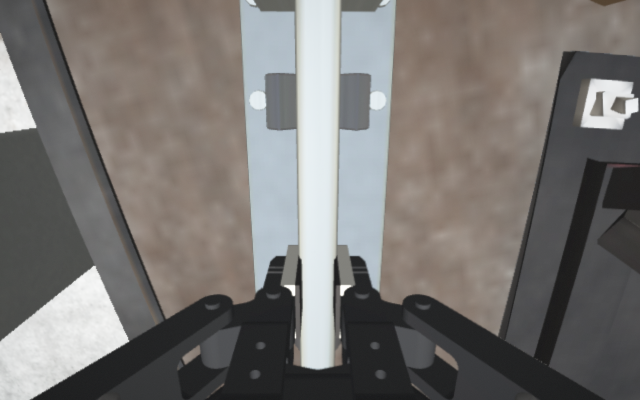

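View pics/d15z.png

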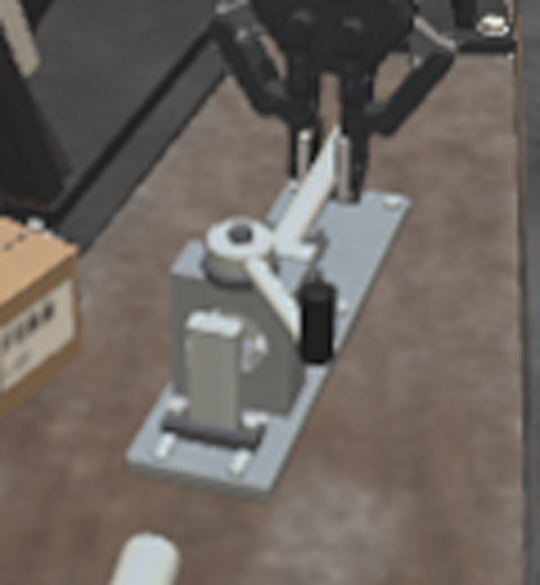

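Call:
play_rows --steps '[0,0,0,0,0,0,0,0,0,0,0,0]' --hand 0.3 --force 40

```text
t: 19.0
tool_pos: [0.5176, 0.0002, 0.0239]
ee_rot: [-3.124, 0.33, 0.0]
contact_force: [0.0, 0.4, -0.2]
finger_gap: 0.0255
```

```bash
cat > look.py <<'E'
import sys
from h import *
n=sys.argv[1]
c=cam('side','d%s.png'%n);w=cam('wrist','w%s.png'%n);s=manip.observe();print(s['t'],s['tool_pos'],s['contact_force'],s['finger_gap'])
im=cv2.imread('pics/d%s.png'%n);cv2.imwrite('pics/d%sz.png'%n,cv2.resize(im[130:260,270:390],None,fx=4.5,fy=4.5,interpolation=cv2.INTER_CUBIC))
h=cv2.cvtColor(w['color'],cv2.COLOR_RGB2HSV);p,R=tool()
g=cv2.cvtColor(w['color'],cv2.COLOR_RGB2GRAY).astype(float)
for r in(40,150,200,230):
    x=np.where(g[r,285:350]>205)[0]+285
    if len(x): print(r,x.min(),x.max()+1,'bar in tool mm',((onz(w,[[(x.min()+x.max()+1)/2,r]],.055)-p)@R*1e3).round(1)[0,:2])
E
python3 look.py 16
```

```text
19.1 [5.17615012e-01 1.50827913e-04 2.38974729e-02] [ 0.11443489 -0.244511   -0.65941502] 0.025928151856625326
40 300 340 bar in tool mm [  1.2 -91.3]
150 300 338 bar in tool mm [  0.9 -54.4]
200 301 337 bar in tool mm [  1.  -35.6]
230 301 336 bar in tool mm [  0.8 -23.5]
```

View pics/w16.png

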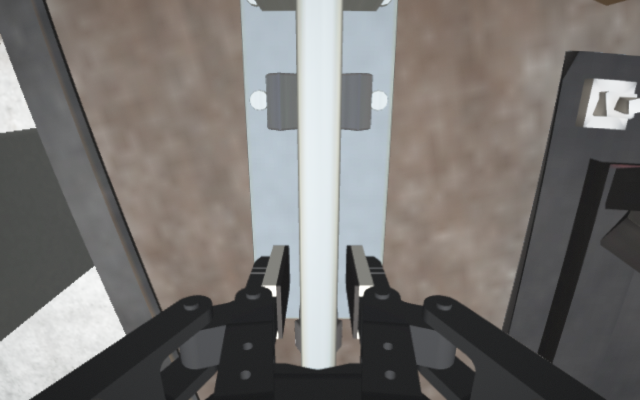

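View pics/d16z.png

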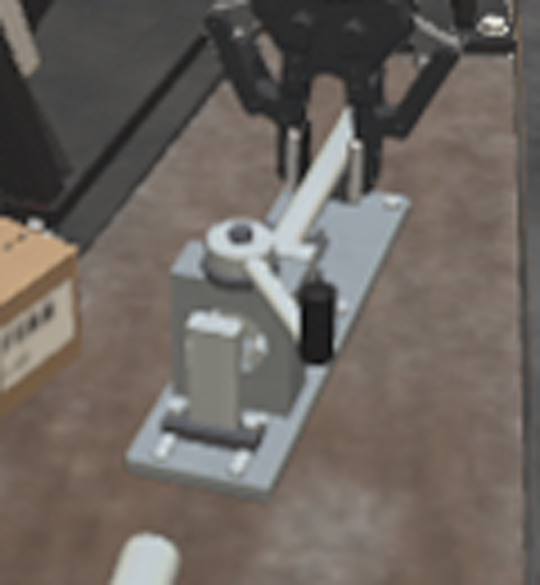

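Call:
play_rows --steps '[0.04,0,0,0,0,0,0,0,0,0,0,0,0,0,0,0]' --hand 0 --force 40

```text
t: 19.6
tool_pos: [0.5181, 0.0001, 0.024]
ee_rot: [-3.124, 0.33, 0.002]
contact_force: [-5.3, 0.5, 4.5]
finger_gap: 0.0147
```

Call:
play_rows --steps '[0,-0.2,0,0,0,-0.2,0,0,0,0,0,0]'

```text
t: 19.98
tool_pos: [0.5203, 0.0097, 0.0241]
ee_rot: [3.124, -0.329, -0.002]
contact_force: [-6.0, -1.5, 5.2]
finger_gap: 0.0148
```

Call:
play_rows --steps '[-0.03,-0.2,-0.02,0,0,-0.2,0,0,0,-0.2,0,0,0,0,0,0]'

```text
t: 20.48
tool_pos: [0.5233, 0.025, 0.0244]
ee_rot: [-3.124, 0.329, -0.0]
contact_force: [1.0, 0.2, -2.7]
finger_gap: 0.0145
```

Call:
play_rows --steps '[0,-0.2,0,0,0,-0.2,0,0,0,-0.15,0,0,0,0,0,0]'

```text
t: 20.98
tool_pos: [0.5261, 0.0384, 0.0245]
ee_rot: [-3.124, 0.33, -0.0]
contact_force: [0.7, 0.6, -2.0]
finger_gap: 0.0144
```

```bash
python3 look.py 17
```

```text
21.075 [0.5259873  0.03806535 0.02447797] [ 0.5414631   0.17243916 -2.84978724] 0.014670591750406114
40 285 350 bar in tool mm [  0.4 -91.5]
150 299 337 bar in tool mm [  0.6 -54.5]
200 300 335 bar in tool mm [  0.4 -35.6]
230 300 334 bar in tool mm [  0.2 -23.4]
```

View pics/w17.png

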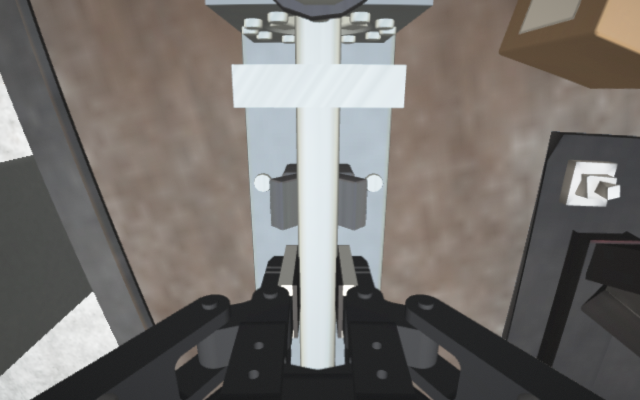

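View pics/d17z.png

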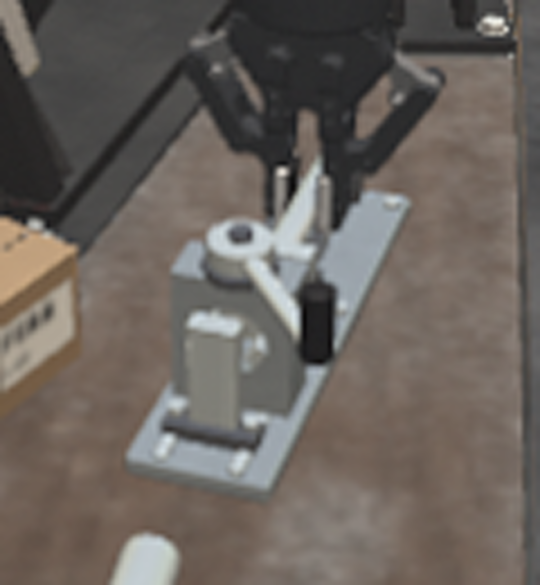

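Run:
```python
from h import *
w=cam('wrist');p,R=tool()
for nm,uv,z in(('rest rear top',[[278,228],[356,228]],.051),('rest front',[[290,166]],.05),('guide near/far',[[320,107],[320,65]],.074)):
    print(nm,((onz(w,uv,z)-p)@R*1e3).round(1).tolist())
```

```text
rest rear top [[-15.4, -22.6, -26.5], [15.8, -22.6, -26.5]]
rest front [[-10.1, -47.5, -25.5]]
guide near/far [[1.1, -70.3, -49.5], [1.0, -82.1, -49.5]]
```

Call:
play_rows --steps '[0,-0.16,0,0,0,-0.16,0,0,0,0,0,0]'

```text
t: 21.5
tool_pos: [0.5277, 0.0462, 0.0245]
ee_rot: [-3.124, 0.33, -0.0]
contact_force: [0.0, 0.4, -2.8]
finger_gap: 0.0144
```

Call:
play_rows --steps '[0,0,0.03,0,0,0,0,0,0,0,0,0,0,0,0,0]' --hand 0.3

```text
t: 22.0
tool_pos: [0.5277, 0.0458, 0.0238]
ee_rot: [3.124, -0.33, 0.0]
contact_force: [0.3, -0.3, -0.3]
finger_gap: 0.0255
```

```bash
python3 look.py 18
```

```text
22.1 [0.52770113 0.04579032 0.02378909] [-0.01462941 -0.0262041   0.79226173] 0.025612850526870255
150 300 337 bar in tool mm [  0.8 -54.4]
200 300 335 bar in tool mm [  0.4 -35.6]
230 301 334 bar in tool mm [  0.4 -23.5]
```

View pics/w18.png

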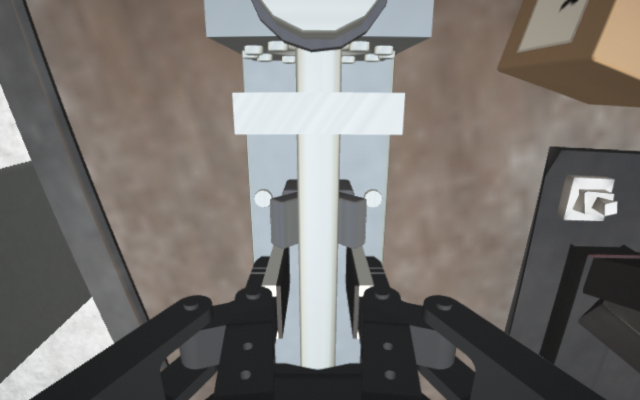

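Call:
play_rows --steps '[0,0.4,0,0,0,0.5,0,0,0,0.5,0,0,0,0.3,0,0,0,0,0,0]'

```text
t: 22.72
tool_pos: [0.5187, 0.0036, 0.0238]
ee_rot: [-3.124, 0.332, -0.0]
contact_force: [0.4, 0.7, 0.3]
finger_gap: 0.0252
```

```bash
python3 look.py 19
```

```text
22.825 [0.51878938 0.00431367 0.02375027] [-0.19497748  0.64844576 -0.23360356] 0.025927239710266982
40 298 338 bar in tool mm [  0.6 -91. ]
150 299 335 bar in tool mm [  0.3 -54.2]
200 300 334 bar in tool mm [  0.3 -35.4]
230 300 333 bar in tool mm [  0.1 -23.3]
```

View pics/w19.png

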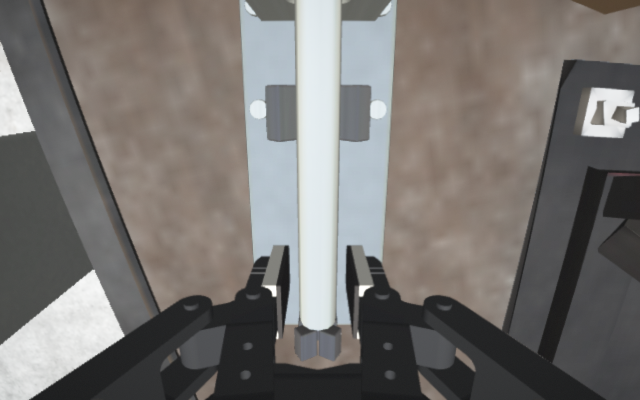

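View pics/d19z.png

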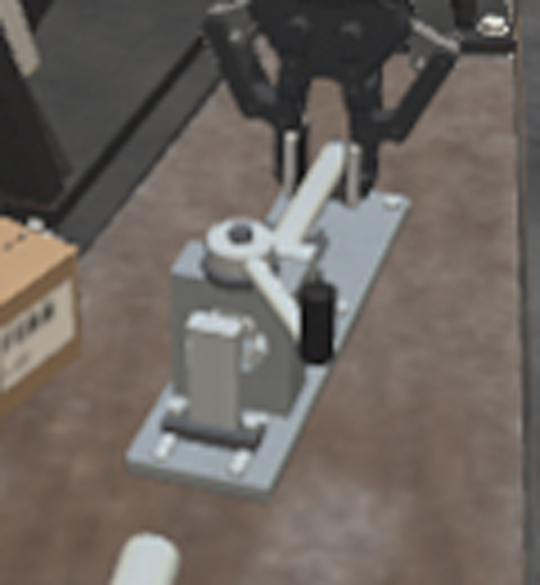

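Call:
play_rows --steps '[0,0,0,0,0,0,0,0,0,0,0,0,0,0,0,0]' --hand 0 --force 35

```text
t: 23.32
tool_pos: [0.5189, 0.0044, 0.0238]
ee_rot: [-3.124, 0.33, -0.0]
contact_force: [0.9, 1.1, -0.0]
finger_gap: 0.0144
```

Call:
play_rows --steps '[0,-0.2,0,0,0,-0.2,0,0,0,-0.2,0,0,0,0,0,0]'

```text
t: 23.82
tool_pos: [0.5222, 0.0196, 0.0238]
ee_rot: [-3.124, 0.33, -0.001]
contact_force: [1.5, 1.1, 0.9]
finger_gap: 0.0144
```

Call:
play_rows --steps '[0,-0.1,0,0,0,-0.1,0,0,0,0,0,0]'

```text
t: 24.2
tool_pos: [0.5231, 0.0239, 0.0238]
ee_rot: [-3.124, 0.33, -0.0]
contact_force: [0.1, -2.1, 1.4]
finger_gap: 0.0147
```

Call:
play_rows --steps '[0,-0.08,0,0,0,-0.08,0,0,0,0,0,0]'

```text
t: 24.58
tool_pos: [0.5236, 0.0262, 0.0238]
ee_rot: [3.122, -0.329, -0.001]
contact_force: [-3.1, -13.9, 2.7]
finger_gap: 0.0147
```

Call:
play_rows --steps '[0,-0.08,0,0,0,-0.08,0,0,0,0,0,0]'

```text
t: 24.95
tool_pos: [0.5236, 0.0264, 0.0238]
ee_rot: [3.116, -0.327, -0.004]
contact_force: [-10.3, -39.8, 5.7]
finger_gap: 0.0147
```

Call:
play_rows --steps '[0,-0.08,0,0,0,0,0,0]'

```text
t: 25.2
tool_pos: [0.5246, 0.031, 0.0236]
ee_rot: [3.12, -0.33, -0.002]
contact_force: [-4.0, -20.9, 1.9]
finger_gap: 0.0147
```

```bash
python3 look.py 20
python3 - <<'E'
from h import *
im=cv2.imread('pics/w20.png');cv2.imwrite('pics/w20z.png',cv2.resize(im[0:400,220:420],None,fx=3,fy=1.5,interpolation=cv2.INTER_CUBIC))
E
```

```text
25.3 [0.52465346 0.03105362 0.02362104] [ -3.49102524 -22.44541052   1.83817723] 0.015069204742645961
40 285 350 bar in tool mm [  0.4 -91.2]
150 299 335 bar in tool mm [  0.2 -54.5]
200 300 334 bar in tool mm [  0.2 -35.7]
230 300 333 bar in tool mm [  0.  -23.6]
```

View pics/w20.png

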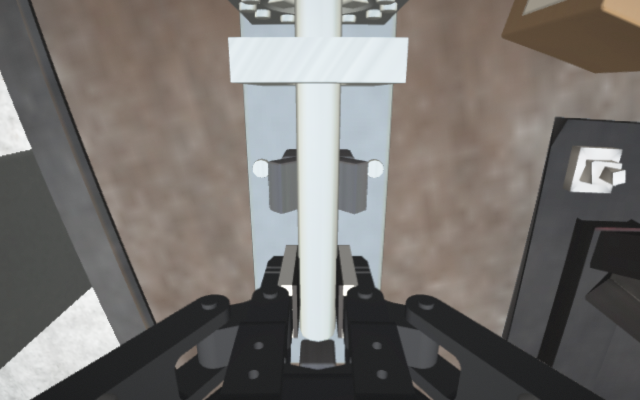

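View pics/d20z.png

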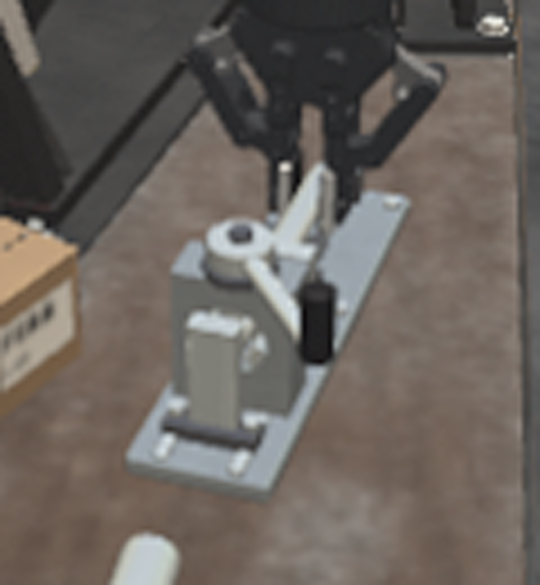

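Run:
```python
from h import *
w=cam('wrist');p,R=tool()
im=cv2.imread('pics/w20.png');cv2.imwrite('pics/w20z.png',cv2.resize(im[280:380,260:380],None,fx=5,fy=5,interpolation=cv2.INTER_CUBIC))
g=8+((onz(w,[[318,82.5]],.074)-p)@R*1e3)[0,1]
print('TCP fixture y',g)
for r in(330,335,340,345):
    for z in(.050,.056): print(r,z,g-((onz(w,[[318,r]],z)-p)@R*1e3)[0,1])
```

```text
TCP fixture y -69.10731328093429
330 0.05 -95.47919106050483
330 0.056 -90.7993259599706
335 0.05 -98.1756779881199
335 0.056 -93.37020964013936
340 0.05 -100.90585548777227
340 0.056 -95.97321457442561
345 0.05 -103.67058373854982
345 0.056 -98.60916087449247
```

View pics/w20z.png

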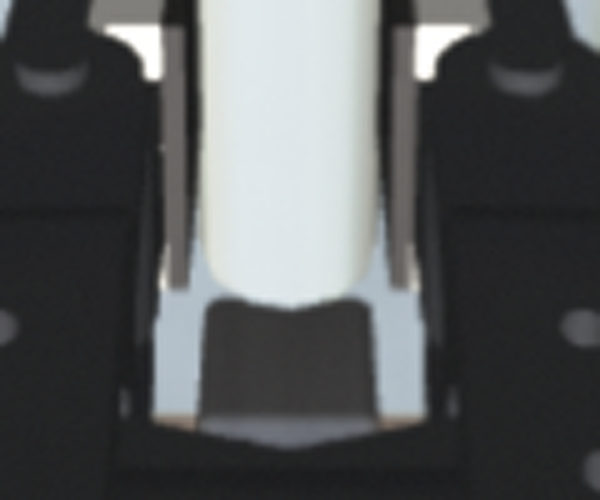

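Run:
```python
from h import *
a=[cv2.resize(cv2.imread(f'pics/{n}.png')[190:225,308:350],None,fx=9,fy=9,interpolation=cv2.INTER_CUBIC) for n in('d16','d20')]
cv2.imwrite('pics/cmp.png',np.hstack(a))
```

```text
(no output)
```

View pics/cmp.png

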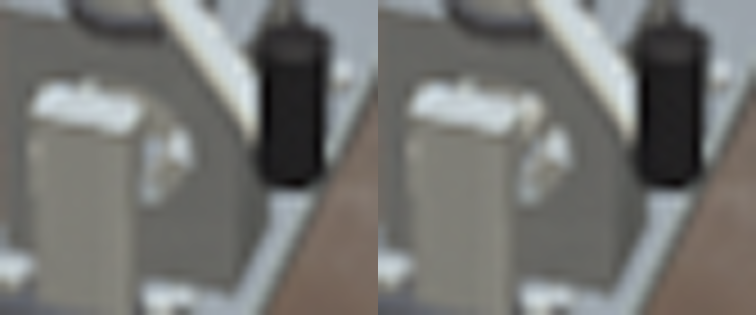

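Call:
play_rows --steps '[0,0,0,0,0,0,0,0,0,0,0,0,0,0,0,0]' --hand 0.32

```text
t: 25.85
tool_pos: [0.525, 0.0339, 0.0237]
ee_rot: [-3.124, 0.33, 0.0]
contact_force: [-0.7, 0.9, -0.3]
finger_gap: 0.0272
```

```bash
python3 look.py 21
python3 - <<'E'
from h import *
im=cv2.imread('pics/w21.png');cv2.imwrite('pics/w21z.png',cv2.resize(im[280:380,260:380],None,fx=5,fy=5,interpolation=cv2.INTER_CUBIC))
E
```

```text
25.95 [0.52502366 0.03376765 0.02373595] [-0.13945659 -0.1568465   0.17390469] 0.027266473502081643
40 299 338 bar in tool mm [  0.7 -91.3]
150 300 336 bar in tool mm [  0.6 -54.5]
200 300 334 bar in tool mm [  0.2 -35.7]
230 301 333 bar in tool mm [  0.2 -23.6]
```

View pics/w21z.png

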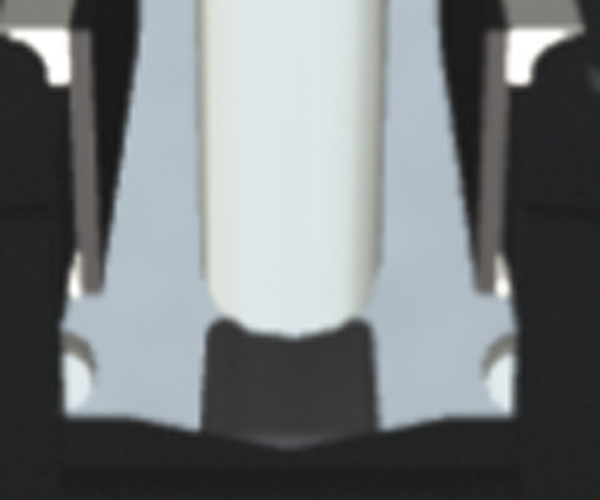

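Call:
play_rows --steps '[0,0,-0.6,0,0,0,-1,0,0,0,-1,0,0,0,-1,0,0,0,-1,0]'

```text
t: 26.58
tool_pos: [0.5251, 0.0336, 0.1407]
ee_rot: [3.124, -0.33, 0.002]
contact_force: [0.8, -0.1, 0.4]
finger_gap: 0.0275
```

Call:
play_rows --steps '[0,0,-0.8,0,-0.3,-1,0,0,-0.3,-1,0,0,-0.3,-1,0,0,-0.3,-1,0,0]' --hand 0.5

```text
t: 27.2
tool_pos: [0.5166, 0.1385, 0.1599]
ee_rot: [-3.124, 0.33, -0.002]
contact_force: [0.9, -1.6, -0.8]
finger_gap: 0.0429
```

Call:
play_rows --steps '[-0.3,-1,0,0,-0.3,-1,0,0,-0.4,-1,0,0,0,-0.3,0,0,0,0,0,-0.9]'

```text
t: 27.82
tool_pos: [0.5097, 0.2236, 0.1594]
ee_rot: [3.141, -0.078, 0.001]
contact_force: [-0.5, -0.5, 0.4]
finger_gap: 0.0429
```

Call:
play_rows --steps '[0,0,0,-0.9,0,0,0,-0.9,0,0,0,-0.9,0,0,0,-0.4,0,0,0,0]'

```text
t: 28.45
tool_pos: [0.5098, 0.223, 0.1593]
ee_rot: [3.049, 0.756, 0.001]
contact_force: [0.5, -0.1, 0.5]
finger_gap: 0.0428
```

Run:
```python
from h import *
w=cam('wrist','w22.png');d=cam('side','d22.png');p,R=tool();print(p,R.round(3),manip.observe()['t'])
print('knob pred',proj(w,[.5092,.2237,.124]),'in tool mm',(R.T@(np.array([.5092,.2237,.124])-p)*1e3).round(1))
```

```text
[0.50964037 0.22315326 0.1590555 ] [[ 0.884  0.467  0.   ]
 [ 0.467 -0.884 -0.   ]
 [ 0.     0.    -1.   ]] 28.55
knob pred [[316.72267803 222.73955632]] in tool mm [-0.1 -0.7 35.1]
```

View pics/w22.png

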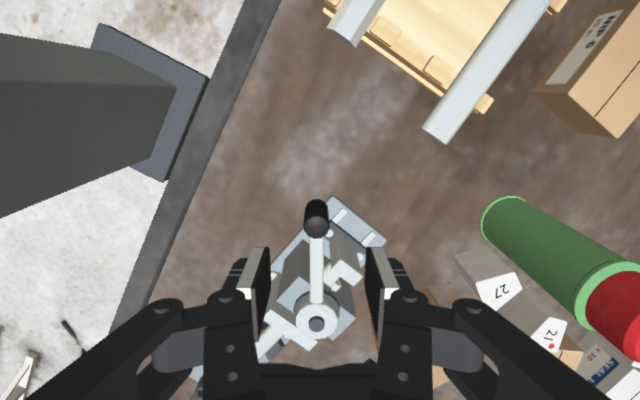

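Call:
play_rows --steps '[0,0,1,0,0,0,1,0,0,0,0.8,0,0,0,0.4,0,0,0,0,0]'

```text
t: 29.18
tool_pos: [0.5094, 0.2234, 0.0786]
ee_rot: [-3.049, -0.757, 0.001]
contact_force: [-0.3, 0.1, -0.2]
finger_gap: 0.0425
```

Call:
play_rows --steps '[0,0,0,0,0,0,0,0]' --hand 0.27 --force 30

```text
t: 29.42
tool_pos: [0.5098, 0.2236, 0.0795]
ee_rot: [3.049, 0.758, 0.002]
contact_force: [-0.1, 0.1, -0.5]
finger_gap: 0.0232
```

```bash
python3 look.py 23
```

```text
29.525 [0.50961579 0.22359315 0.07920516] [-0.21632185 -0.15755728 -0.5492714 ] 0.02310428715925298
```

View pics/w23.png

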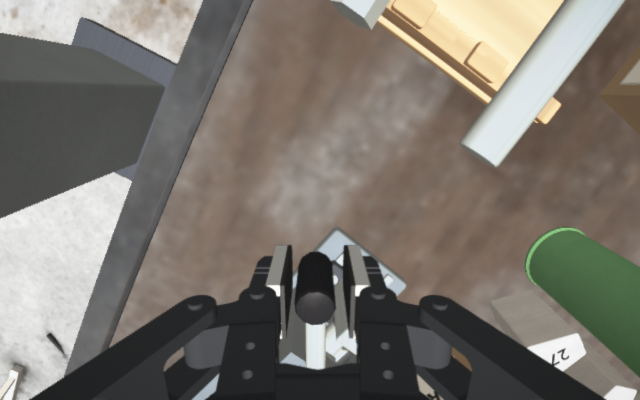

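View pics/d23z.png

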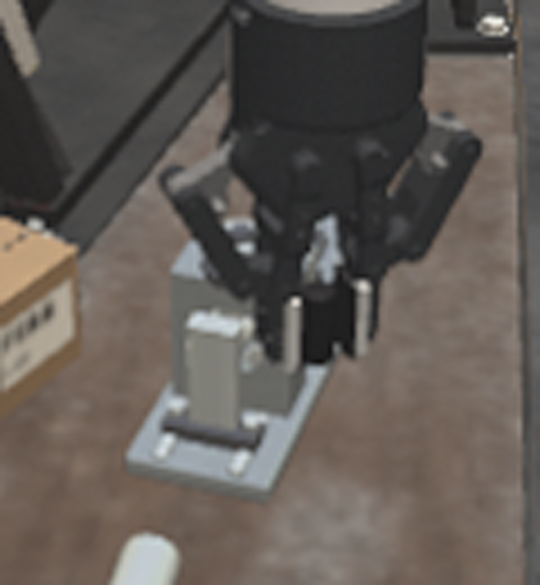

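Call:
play_rows --steps '[-0.38,0.01,0,-0.45,-0.27,0.01,0,-0.45,-0.27,0.01,0,-0.45,-0.27,0.01,0,-0.45,-0.27,0.01,0,-0.45]'

```text
t: 30.15
tool_pos: [0.4818, 0.2012, 0.0793]
ee_rot: [2.84, 1.342, 0.004]
contact_force: [3.4, -0.1, -0.7]
finger_gap: 0.0234
```

Call:
play_rows --steps '[-0.27,0.01,0,-0.45,-0.27,0.01,0,-0.45,-0.27,0.01,0,-0.45,-0.27,0.01,0,-0.45,-0.27,0.01,0,-0.45]'

```text
t: 30.78
tool_pos: [0.4658, 0.1718, 0.0793]
ee_rot: [2.523, 1.87, 0.004]
contact_force: [3.3, 2.4, 0.5]
finger_gap: 0.023
```

```bash
cat > kn.py <<'E'
import sys
from h import *
w=cam('wrist','w%s.png'%sys.argv[1]);s=manip.observe();print(s['tool_pos'],s['contact_force'],s['t'],s['qpos'])
O=np.array([.53916,.10165]);t=-.2096;R=np.array([[np.cos(t),-np.sin(t)],[np.sin(t),np.cos(t)]])
q=(np.array(s['tool_pos'][:2])-O)@R-[0,.048];print(q,'r',np.hypot(*q),'joint~',.873-np.arctan2(q[1],-q[0]))
E
python3 kn.py 24
```

```text
[0.46554054 0.17125259 0.07928414] [2.31900287 0.61186543 0.70868638] 30.825 [ 1.15650223e-01  4.12284458e-01  1.75984155e+00  4.03289375e-04
  9.67164431e-01 -1.16262344e+00]
[-0.08649035  0.00476138] r 0.0866213143486232 joint~ 0.8180045492080273
```

View pics/w24.png

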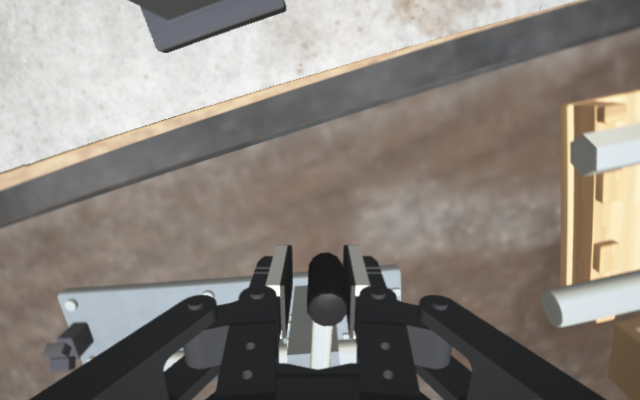

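Call:
play_rows --steps '[-0.27,0.02,0,-0.45,-0.27,0.02,0,-0.45,-0.27,0.02,0,-0.45,-0.27,0.02,0,-0.45,0,0,0,0]'

```text
t: 31.45
tool_pos: [0.4621, 0.1447, 0.079]
ee_rot: [2.205, 2.237, 0.0]
contact_force: [0.6, 0.1, -0.0]
finger_gap: 0.0227
```

```bash
python3 kn.py 25
```

```text
[0.46213425 0.14478731 0.07885809] [ 0.11300525  0.57581606 -1.28773796] 31.5 [ 6.12478298e-02  3.92064510e-01  1.79288483e+00 -3.26215679e-04
  9.56491756e-01 -1.52323558e+00]
[-0.08431551 -0.02183343] r 0.08709651917173086 joint~ 1.1263835120047094
```

Call:
play_rows --steps '[-0.15,0.01,0,-0.25,-0.12,0.01,0,-0.2,0,0,0,0]'

```text
t: 31.88
tool_pos: [0.4626, 0.1384, 0.0787]
ee_rot: [-2.116, -2.322, 0.0]
contact_force: [-1.3, 2.3, 1.9]
finger_gap: 0.023
```

Call:
play_rows --steps '[-0.1,0.01,0,0,-0.06,0,0,0,0,0,0,0]'

```text
t: 32.25
tool_pos: [0.4632, 0.134, 0.0786]
ee_rot: [-2.114, -2.323, 0.001]
contact_force: [-2.1, 3.1, 0.4]
finger_gap: 0.0227
```

Call:
play_rows --steps '[-0.08,0,0,0,-0.08,0,0,0,0,0,0,0]'

```text
t: 32.62
tool_pos: [0.4633, 0.1322, 0.0786]
ee_rot: [-2.113, -2.321, -0.004]
contact_force: [-3.4, 18.9, 1.1]
finger_gap: 0.0236
```

```bash
python3 kn.py 26
```

```text
[0.46330002 0.13219507 0.07855317] [-3.07178072 17.94979313  0.31114022] 32.675 [ 0.0318786   0.38772167  1.80064403  0.00487045  0.95381377 -1.63575834]
[-0.08055519 -0.03390752] r 0.08740056811120119 joint~ 1.271412196500367
```

Call:
play_rows --steps '[-0.06,0,0,0,0,0,0,0,0,0,0,0]'

```text
t: 33.05
tool_pos: [0.4633, 0.132, 0.0786]
ee_rot: [-2.112, -2.32, -0.007]
contact_force: [-3.0, 28.1, -0.6]
finger_gap: 0.0232
```

Call:
play_rows --steps '[-0.04,0,0,0,0,0,0,0]'

```text
t: 33.3
tool_pos: [0.4633, 0.1319, 0.0786]
ee_rot: [-2.111, -2.319, -0.009]
contact_force: [-3.4, 34.5, -0.6]
finger_gap: 0.0231
```

Call:
play_rows --steps '[0.1,0,0,0,0.1,0,0,0,0,0,0,0]' --hand 0.5

```text
t: 33.67
tool_pos: [0.4639, 0.1323, 0.0788]
ee_rot: [2.113, 2.323, 0.0]
contact_force: [-0.8, 0.3, -0.2]
finger_gap: 0.0429
```

Call:
play_rows --steps '[0,0,-0.6,0,0,0,-1,0,0,0,-1,0,0,0,-1,0,0,0,-1,0]'

```text
t: 34.3
tool_pos: [0.4637, 0.1324, 0.1957]
ee_rot: [2.113, 2.323, 0.001]
contact_force: [-0.2, 0.4, -0.6]
finger_gap: 0.0428
```

Call:
play_rows --steps '[0,-1,0,0,0,-1,0,0,0,0,0,0]'

```text
t: 34.67
tool_pos: [0.4133, 0.1277, 0.1949]
ee_rot: [2.113, 2.323, 0.002]
contact_force: [1.4, -0.2, -0.9]
finger_gap: 0.0427
```

```bash
python3 kn.py 27
python3 - <<'E'
from h import *
w=cam('wrist','w28.png');d=cam('side','d28.png');s=cam('scene','s28.png')
O=np.array([.53916,.10165]);t=-.2096;R=np.array([[np.cos(t),-np.sin(t)],[np.sin(t),np.cos(t)]])
F=lambda x,y,z:[*(O+R@np.array([x,y])/1e3),z/1e3]
k=F(-85*np.cos(-.327),48+85*np.sin(-.327),124)
for n,c in(('w',w),('d',d),('s',s)): print(n,'knob shut pred',proj(c,[k]).round(1),'tail pred',proj(c,[F(0,-97,50),F(0,73,50)]).round(1).tolist())
for n,(x,y,ww,h) in {'s28':(270,150,130,100),'d28':(270,130,120,130)}.items():
    cv2.imwrite(f'pics/{n}z.png',cv2.resize(cv2.imread(f'pics/{n}.png')[y:y+h,x:x+ww],None,fx=4.5,fy=4.5,interpolation=cv2.INTER_CUBIC))
E
```

```text
[0.4141921  0.12772901 0.19480561] [0.32671154 0.68743899 0.8770447 ] 34.725 [ 2.75372164e-02  1.31946417e-01  1.79313857e+00 -9.45459977e-05
  1.21453882e+00 -1.63770840e+00]
[-0.1276591  -0.04849365] r 0.136559439983542 joint~ 1.2360319466259775
w knob shut pred [[325.9 272. ]] tail pred [[184.4, 271.6], [348.7, 316.6]]
d knob shut pred [[365.6 171.8]] tail pred [[341.6, 168.3], [319.0, 209.0]]
s knob shut pred [[366.3 190.6]] tail pred [[364.5, 169.6], [322.7, 208.7]]
```

View pics/w28.png

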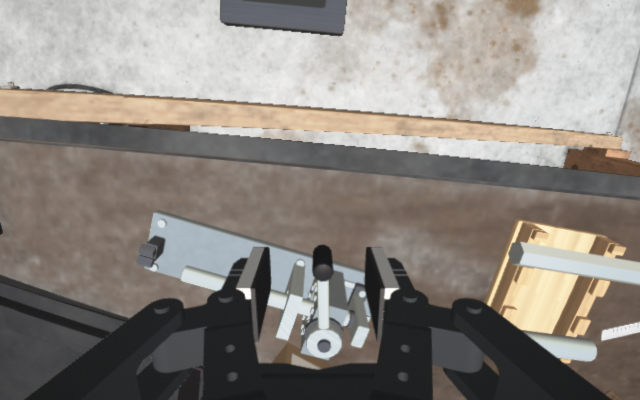

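View pics/d28z.png

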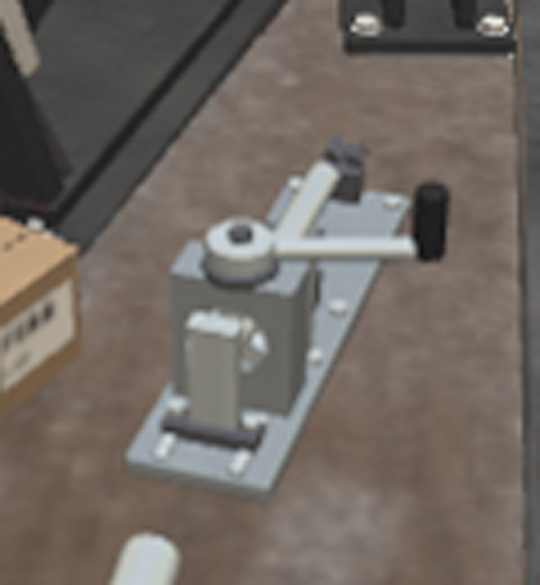

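Call:
play_rows --steps '[0.2,1,0,0,0.2,1,0,0,0.2,1,0,0,0.2,1,0,0,0.1,1,0,0]'

```text
t: 35.5
tool_pos: [0.5374, 0.1624, 0.1934]
ee_rot: [-2.113, -2.324, 0.0]
contact_force: [-0.4, 0.2, 0.6]
finger_gap: 0.0428
```

Call:
play_rows --steps '[0,1,0,0,0,1,0,0,0,0.5,0.4,0,0,0,0.4,0,0,0,0,0]'

```text
t: 36.12
tool_pos: [0.5973, 0.168, 0.1724]
ee_rot: [-2.112, -2.323, 0.003]
contact_force: [-0.9, 0.1, -0.6]
finger_gap: 0.0427
```

```bash
python3 kn.py 29;  python3 - <<'E'
from h import *
w=cam('wrist')
O=np.array([.53916,.10165]);t=-.2096;R=np.array([[np.cos(t),-np.sin(t)],[np.sin(t),np.cos(t)]])
F=lambda x,y,z:[*(O+R@np.array([x,y])/1e3),z/1e3]
q=proj(w,[F(0,68,58)])[0].astype(int);print(q)
x,y=max(q[0]-70,0),max(q[1]-50,0)
cv2.imwrite('pics/w29z.png',cv2.resize(cv2.imread('pics/w29.png')[y:y+110,x:x+140],None,fx=5,fy=5,interpolation=cv2.INTER_CUBIC)); print(x,y)
E
```

```text
[0.59764777 0.16803539 0.173378  ] [ 0.26854554 -0.58335542 -0.7078436 ] 36.175 [ 8.56370275e-02  5.60609421e-01  1.25064158e+00  5.25587271e-06
  1.33150346e+00 -1.58009359e+00]
[0.043395   0.02910197] r 0.05224988933584529 joint~ -1.6778515578220932
[323 133]
253 83
```

View pics/w29z.png

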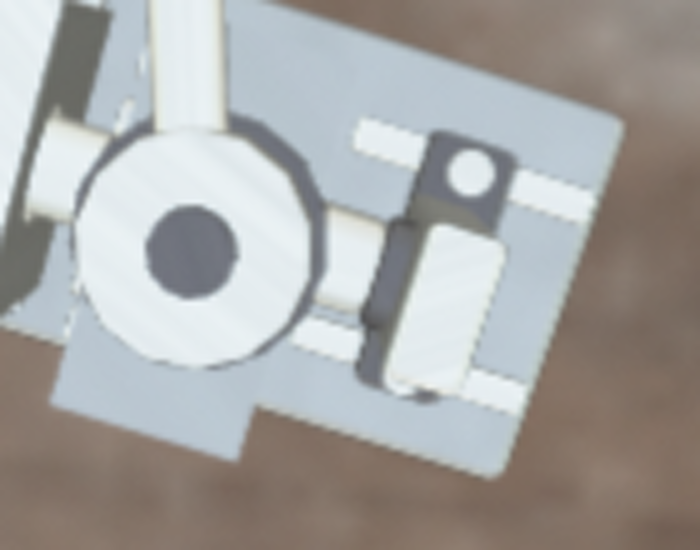

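View pics/w29.png

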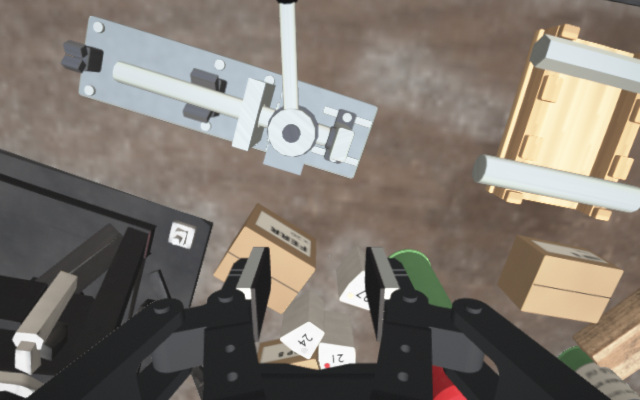

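The close-up shows the bar's end meeting the dark stop face at about (331,137) with no visible gap. The lever is shut, and the can, the cartons and the other two bars look undisturbed. One last comparison before handing in.

Run:
```python
from h import *
d=cam('side','d30.png')
a=cv2.imread('pics/side0.png').astype(int);b=cv2.imread('pics/d30.png').astype(int)
for n,(x,y,w,h) in {'can':(218,172,40,90),'boxD':(203,270,55,60),'thick':(275,248,28,75),'hex':(335,262,30,85)}.items():
    print(n,abs(a-b)[y:y+h,x:x+w].mean().round(2))
print(manip.observe()['contact_force'].__repr__()); print(manip.finish_job())
```

```text
can 4.57
boxD 0.39
thick 0.36
hex 0.41
array([ 0.63340884, -0.42832864,  0.48980079])
the job is handed in; nothing more can be done
None
```

The job is handed in. The lever was swung fully open, the thin bar was fed up to the depth stop, and the lever was swung fully shut to clamp it. It took about 36 s.

**What I did**
- **Opening the lever:** I pushed it until the force rose sharply (to about 33 N) at its end stop. The knob then sat where the fully open position predicts.
- **Feeding the bar:** I took the thin 16 mm bar from the middle of the rack and laid it on both V rests. I fed it through the guide plate and collet in two strokes. It stopped hard at about 41 N, then the fingers slipped along it.
- **Shutting the lever:** I pushed it until the force rose to about 35 N without further movement, then released it and lifted clear.

**Last checks**
- **Bar:** the overhead close-up shows its end on the stop face with no visible gap.
- **Lever:** the knob is within about 2 pixels of the fully shut prediction in both the wrist and side views.
- **Rack and near carton:** the other two bars and the carton by the rack look the same as at the start.
- **Robot:** it is touching nothing.

**What failed or disagreed**
- **First grasp:** it missed because the fingers closed just above the bar. The fingertips measured about 12–18 mm behind the reported tool point instead of 19 mm ahead, so I corrected for that afterwards. It also means the opening push caught only the top of the knob.
- **Spray can:** its image area differed more (4.6, against about 0.4 for the others). I put this down to the gripper hovering partly in that view and did not check it further. I felt no contact there.
- **Carton by the fixture:** I checked this one only by eye.

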